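Find the dragging roller in a stall's roller track

TASK

The tubs of spice keep sticking on the roller track: one of its three rollers has a gritty bearing, and you can only find it by feel. With a light touch, without leaning on them, roll each roller round in its slots by at least a quarter of a turn, all in place before you take any out; then lift out the one that drags and lay it gently in the red repair tray. Leave the two good rollers seated in their slots and the goods on the counter where they are.

Things in the scene. Friction and masses are not known exactly. Their poses are not given: they have to be found in the camera images.
- track: fixed roller track on screw feet: two slotted metal rails 330 mm long, 4 mm thick, 192 mm apart inside. Origin at its centre, level with the rails' underside, 3 to 11 mm over the counter as the feet are set; y runs along the track, x along the rollers, z up. Rail tops at z = 70 mm; slots 14 mm wide, 14 mm deep, open upwards; 60 mm clear between tubes, below only cross-members at y = -135, 135 mm
- place_left (a point): roller place at y = +90 mm of the track: point on the axle at mid-length of the roller there, 62 mm above the track's origin; axes as the track's. The three rollers look alike: about 0.4 kg, steel tube 30 mm in diameter, 180 mm long, blue ends, so its top is 15 mm above this point, turning on a fixed axle whose 12 x 12 mm square ends reach 109 mm either way
- place_middle (a point): the roller place at y = 0 of the track, otherwise as place_left. Each roller is held only by its weight, with 1 mm play either way in its slots; lifted 14 mm it is free. A dark weld seam along the tube shows how far it has turned. Rollers' own poses are not given: the gritty one may be in any place
- place_right (a point): the roller place at y = -90 mm of the track, otherwise as place_left. Tubes turn endlessly both ways and do not coast: a sound one (in any rules: sound_1_roller, sound_2_roller) needs about 0.2 N along the surface of the tube to keep it turning, the gritty_roller about 2.4 N, on which a fingertip pressed with less than about 5 N slips
- tray: fixed red open repair tray, 280 (x) x 160 (y) x 50 mm high, walls and floor 4 mm thick; origin at the centre of its underside. A roller fits in it lengthwise, along the tray's x; its axle then lies about 19 mm above the tray's origin
- spice_tub: bystander: white tub with an orange rim and a flat brown lid, 116 x 166 x 89 mm high, 0.9 kg, origin at the centre of its underside, z up
- jar: bystander: amber glass jar with a red lid, 68 mm in diameter, 100 mm high, origin at the centre of its underside, z up
- brush: bystander: hand brush lying flat, handle towards its -x, origin at its underside

How it is judged:
On the way:
1. each of the three rollers has been rolled round by about a quarter of a turn or more while all three sit in their slots ((value of joint sound_1_tube above 1.25 rad or value of joint sound_1_tube below -1.25 rad) and (value of joint sound_2_tube above 1.25 rad or value of joint sound_2_tube below -1.25 rad) and (value of joint gritty_tube above 1.25 rad or value of joint gritty_tube below -1.25 rad) and z of sound_1_roller in the frame of track between 0.058 and 0.066 m and y of sound_1_roller in the frame of track between -0.1 and 0.1 m and x of sound_1_roller in the frame of track between -0.015 and 0.015 m and z of sound_2_roller in the frame of track between 0.058 and 0.066 m and y of sound_2_roller in the frame of track between -0.1 and 0.1 m and x of sound_2_roller in the frame of track between -0.015 and 0.015 m and z of gritty_roller in the frame of track between 0.058 and 0.066 m and y of gritty_roller in the frame of track between -0.1 and 0.1 m and x of gritty_roller in the frame of track between -0.015 and 0.015 m), for 0.1 s.
At the end, for the whole second after the job is handed in: The dragging roller lies still on the floor of the red tray (middle within 40 mm lengthwise and 65 mm across of the tray's centre, axle 15 to 32 mm above its underside); both good rollers sit in the track, axle within 4 mm of seated height, middle within 15 mm of the centre line (x of gritty_roller in the frame of tray between -0.04 and 0.04 m and y of gritty_roller in the frame of tray between -0.065 and 0.065 m and z of gritty_roller in the frame of tray between 0.015 and 0.032 m and linear speed of gritty_roller below 0.03 m/s and z of sound_1_roller in the frame of track between 0.058 and 0.066 m and y of sound_1_roller in the frame of track between -0.1 and 0.1 m and x of sound_1_roller in the frame of track between -0.015 and 0.015 m and z of sound_2_roller in the frame of track between 0.058 and 0.066 m and y of sound_2_roller in the frame of track between -0.1 and 0.1 m and x of sound_2_roller in the frame of track between -0.015 and 0.015 m); the robot touches nothing.
It fails at once if while the rollers are being tried, one is pressed into the track with more than 30 N, its own weight included (not ((value of joint sound_1_tube above 1.25 rad or value of joint sound_1_tube below -1.25 rad) and (value of joint sound_2_tube above 1.25 rad or value of joint sound_2_tube below -1.25 rad) and (value of joint gritty_tube above 1.25 rad or value of joint gritty_tube below -1.25 rad)) and contact force between any of sound_1_roller, sound_2_roller, gritty_roller and track above 30 N).
It fails at once if a good roller is lifted out of its slots (z of any of sound_1_roller, sound_2_roller in the frame of track above 0.076 m).
It fails at once if the gritty roller is pushed or knocked into the tray with more than 60 N (contact force between gritty_roller and tray above 60 N).
It fails at once if the gritty roller is let fall: it moves faster than 0.5 m/s with the fingers off it (a drop of about 13 mm) (linear speed of gritty_roller above 0.5 m/s and contact force between the fingers and gritty_roller below 0.1 N).
It fails at once if the tub, the jar or the brush is moved by more than 30 mm (distance of any of spice_tub, jar, brush from where it was at the start of the episode above 0.03 m).
It also fails if it takes over 72 s, if anything falls off the work surface, if the arm or the gripper's body presses on something with over 40 N, if the wrist force passes 120 N, or if a joint passes its speed limit or range.

ROBOT

A 6-joint arm with a two-finger parallel gripper is mounted at the origin on the work surface. World frame = base frame: x ahead of the robot, y to its left, z up, the work surface at z = 0. Lengths are in m, angles in rad, forces in N, time in s.
With the tool pointing down it reaches from about 0.35 to 0.775 m from the base axis. Payload 5.5 kg.
Tool frame: the origin (TCP) lies on the mounting face of the last link; the fingertips stand 173 mm ahead of it and the grasp point (between the pads) lies 155 mm ahead of it; z points along the fingers, y is the direction in which the jaws open and shut (so a half turn about z gives the same grasp; the last joint's range is limited). The gripper opens to 85 mm and grips with 20 to 120 N. Pads are 22 mm wide; open, the fingers measure 114 mm over their backs; the gripper's body (76 mm by 85 mm) begins 54 mm behind the grasp point. The pads swing forward as they close: fully open they stand 13 mm farther back than shut.
Start: joints at [1.14, 0.313, 0.046, 1.304, 0, 1.431], TCP at [0.165, 0.551, 0.405] pointing down, gripper open.
Joint ranges: [-2.76, 2.76], [-0.86, 1.69], [-1.03, 1.26], [-2.2, 2.34], [-1.47, 1.5], [-3.14, 3.14]. Speed limits (rad/s): [2.57, 2.57, 3.14, 3.14, 3.14, 3.14].

INTERFACE

Orientations are given as a unit quaternion [w, x, y, z].
In Python, from workcell import get_state, eyes, env gives the robot as it stands. The module is installed in compiled form; this text tells all that it offers.
- The arm moves only by the tool carry_out, never from a script. Its argument "motion" is a list of rows, each an object of numbers: "jaw": the opening, from -1 (shut) to 1 (fully open); "tx", "ty", "tz": the shift along the tool's x, y, z in cm; "wx", "wy", "wz": the turn, a rotation vector about the tool's x, y, z in degrees. In form: [{"jaw": .., "tx": .., "ty": .., "tz": .., "wx": .., "wy": .., "wz": ..}, ...]. A call has 1 to 20 rows; each row shifts and turns the commanded pose from where the row before left it, along the tool's axes as they then stand; what a row does not reach is not made up. A row lasts 1/8 s, in which the tool goes at most 62.5 mm and 10.7 degrees, less where a joint would pass 70% of its speed; a pose out of reach is approached as far as the arm can. A call with a gripper value outside its range is refused whole. The fingers move at their own pace and stop on an object; "force" is the grip in N (left out, the last holds). Time passes only in rows, so rows that do not move let the fingers close. It gives the time, the measured TCP pose, the force and the opening at its end, in the units of the state.
- get_state(): the state, without advancing time (a new reading comes with each control period).
- eyes.read_camera(name): name is "side" or "top" or "wrist"; returns the picture (400x640x3 uint8, blue, green, red); there is no depth.
- eyes.calibration(name): a dict with "K" (3x3 intrinsics, pixels), "camera_from_world" (4x4, takes a point from world to camera coordinates). Camera axes: x right, y up, looking along -z (the intrinsics and any distortion apply to the point x, -y, -z); pixel columns grow to the right and rows downward; lengths in m; the calibration is good to about 2 mm. A picture is of the moment at which its call begins: read the wrist's pose just before it. calibration takes no time and is no camera call; for the wrist camera it gives the pose at the moment of the call.
- env.hand_in(): hands the job in, once; it reports no verdict.
The state is a dict: "clock": time; "joint_pos": joint angles; "qvel": joint speeds; "tau": joint torques, N m; "tcp_pos": TCP position; "orientation": TCP orientation; "wrist_force": force on the tool from outside, world axes, zero at the start; "ft_torque": the same for the moment, N m; "finger_gap": finger opening in m.
Only numpy, scipy, OpenCV 4.12 (cv2) and the standard library are available. Lean on these libraries where they do the work, as an engineer would, in place of code of your own. Each camera call takes 0.05 s, during which the arm holds its last target.

## Working session

There is one attempt and no reset: what is moved stays moved. The work goes in short steps, Python scripts to look and compute and a tool call to move; the robot and the scene stay as the last step left them, time stands still between calls to the robot, and variables do not carry over. Pictures are saved under pics/ and viewed, and the job is handed in when it is done.

Besides the shell and the picture viewer there is one more tool, called after "Request:" in YAML: its name, and indented under it one key for each argument. carry_out: Moves the arm, as the interface text tells. Its arguments: {"type":"object","properties":{"motion":{"type":"array"},"force":{"type":"number"}},"required":["motion"]}

```bash
mkdir -p pics; cat > h.py <<'E'
from workcell import get_state, eyes, env
import numpy as np, cv2
E
python3 - <<'E'
from h import *
s=get_state(); print(s)
for n in ["top","side","wrist"]:
    c=eyes.calibration(n); print(n,{k:(np.round(v,4).tolist() if hasattr(v,'__len__') and not isinstance(v,str) else v) for k,v in c.items()})
    cv2.imwrite(f"pics/{n}0.png",eyes.read_camera(n))
E
```

```text
{'clock': 0.0, 'joint_pos': array([ 1.14041903e+00,  3.14005342e-01,  4.49694291e-02,  1.30361978e+00,
       -2.69311015e-05,  1.43120715e+00]), 'qvel': array([ 1.10498646e-05, -7.69039857e-04, -9.50578881e-04, -1.32246622e-03,
       -5.59540795e-04, -6.83636850e-04]), 'tau': array([-4.97153051e-04, -4.80630040e+01,  2.98533493e+01,  1.95390685e-02,
       -3.30173043e-04,  4.21242945e-06]), 'tcp_pos': array([0.16477668, 0.55066986, 0.40380188]), 'orientation': array([-2.48449829e-04,  1.44882268e-01,  9.89448464e-01, -8.95970939e-04]), 'wrist_force': array([ 0.279817  , -0.13355304,  0.00408075]), 'ft_torque': array([-0.02107918,  0.03266901, -0.00948671]), 'finger_gap': 0.08524429625912291}
top {'K': [[423.4495, 0.0, 325.3743], [0.0, 423.4495, 202.9285], [0.0, 0.0, 1.0]], 'camera_from_world': [[0.0038, -0.9995, -0.0304, 0.0483], [0.9988, 0.0022, 0.0498, -0.5952], [-0.0497, -0.0305, 0.9983, -1.0581], [0.0, 0.0, 0.0, 1.0]]}
side {'K': [[467.5246, 0.0, 312.5317], [0.0, 467.5246, 199.1217], [0.0, 0.0, 1.0]], 'camera_from_world': [[-0.9836, -0.1802, 0.0018, 0.6025], [0.0887, -0.4755, 0.8752, -0.1121], [-0.1569, 0.8611, 0.4837, -1.1004], [0.0, 0.0, 0.0, 1.0]]}
wrist {'K': [[349.8748, 0.0, 318.6067], [0.0, 349.8748, 202.516], [0.0, 0.0, 1.0]], 'camera_from_world': [[0.2876, 0.9577, -0.0018, -0.5741], [-0.9093, 0.2725, -0.3145, 0.04], [-0.3007, 0.0921, 0.9493, -0.3822], [0.0, 0.0, 0.0, 1.0]]}
```

View pics/top0.png

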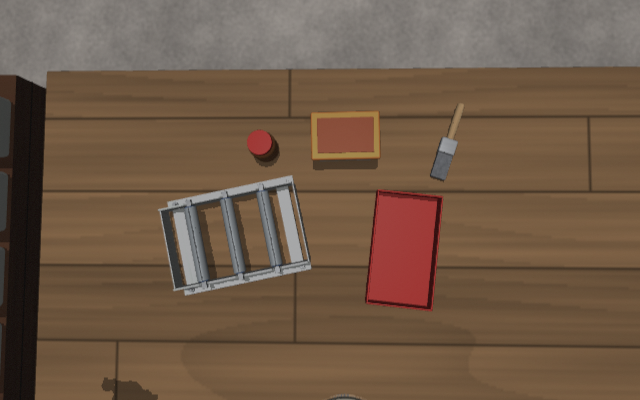

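View pics/side0.png

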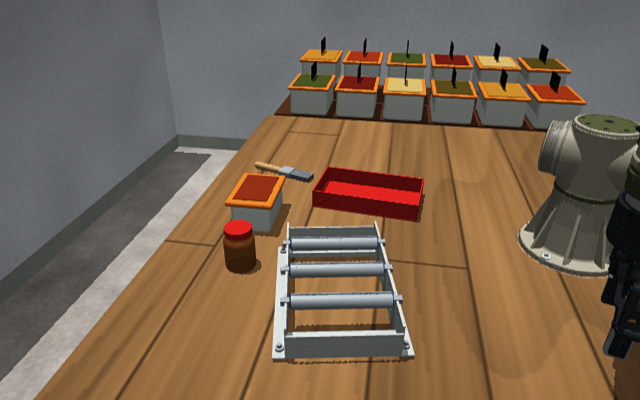

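View pics/wrist0.png

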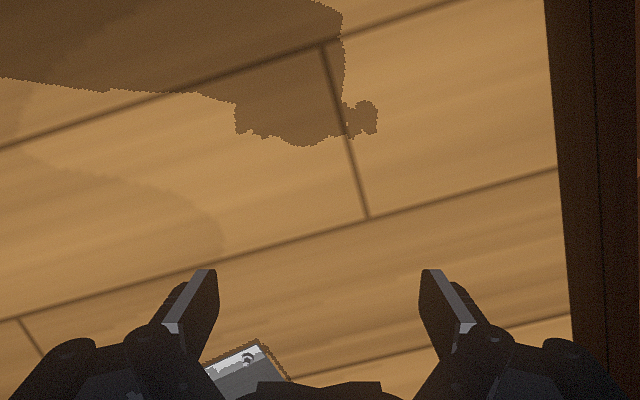

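```bash
python3 - <<'E'
import cv2
a=cv2.imread('pics/top0.png')[165:305,150:320]; cv2.imwrite('pics/topz.png',cv2.resize(a,None,fx=4.5,fy=4,interpolation=cv2.INTER_CUBIC)[:, :800])
a=cv2.imread('pics/side0.png')[215:365,265:425]; cv2.imwrite('pics/sidez.png',cv2.resize(a,None,fx=4,fy=4,interpolation=cv2.INTER_CUBIC))
a=cv2.imread('pics/top0.png')[180:320,355:455]; cv2.imwrite('pics/trayz.png',cv2.resize(a,None,fx=4,fy=4,interpolation=cv2.INTER_CUBIC))
E
```

```text
(no output)
```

View pics/topz.png

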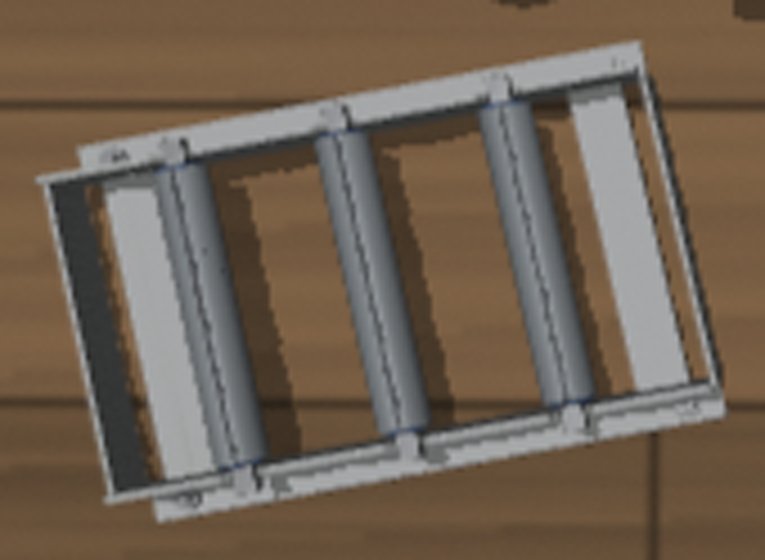

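View pics/sidez.png

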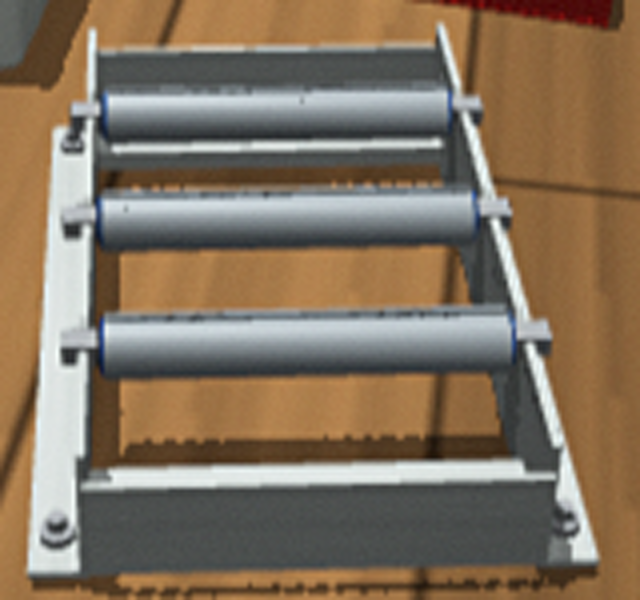

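View pics/trayz.png

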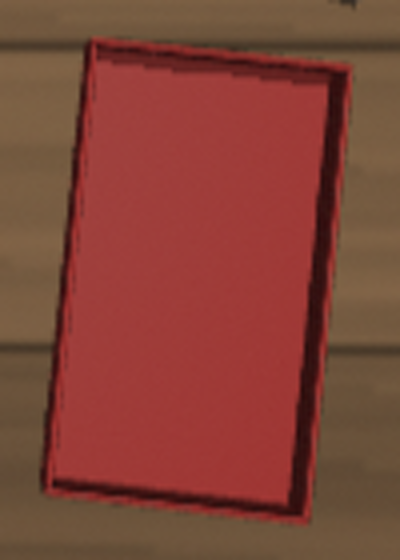

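```bash
cat >> h.py <<'E'
def proj(n,P,c=None):
    c=c or eyes.calibration(n); P=np.atleast_2d(P)
    T=np.array(c['camera_from_world']); q=P@T[:3,:3].T+T[:3,3]
    q=q*[1,-1,-1]; u=q@np.array(c['K']).T; return u[:,:2]/u[:,2:]
def ray(n,uv,z):
    c=eyes.calibration(n); T=np.array(c['camera_from_world']);R=T[:3,:3];o=-R.T@T[:3,3]
    d=R.T@(np.linalg.inv(np.array(c['K']))@[uv[0],uv[1],1]*[1,-1,-1]); return o+d*(z-o[2])/d[2]
def pose(p,P):
    x,y,z,a=p; c,s=np.cos(a),np.sin(a); P=np.atleast_2d(P)
    return P@np.array([[c,-s,0],[s,c,0],[0,0,1]]).T+[x,y,z]
E
cat > fit.py <<'E'
from h import *
from scipy.optimize import least_squares
T=[((38,180),(.098,.165,.07)),((107,500),(-.098,.165,.07)),((641,70),(.098,-.165,.07)),((718,385),(-.098,-.165,.07)),
((172,138),(.109,.09,.068)),((244,492),(-.109,.09,.068)),((334,103),(.109,0,.068)),((410,457),(-.109,0,.068)),((498,72),(.109,-.09,.068)),((575,430),(-.109,-.09,.068)),
((181,168),(.09,.09,.064)),((240,463),(-.09,.09,.064))]
S=[((80,458),(.098,.165,.07)),((559,450),(-.098,.165,.07)),((93,30),(.098,-.165,.07)),((440,25),(-.098,-.165,.07)),
((62,353),(.109,.096,.062)),((551,342),(-.109,.096,.062)),((64,225),(.109,.006,.062)),((511,215),(-.109,.006,.062))]
tu=np.array([t[0] for t in T])/[4.5,4]+[150,165];tp=np.array([t[1] for t in T])
su=np.array([t[0] for t in S])/4+[265,215];sp=np.array([t[1] for t in S])
ct,cs=eyes.calibration('top'),eyes.calibration('side')
f=lambda p:np.r_[(proj('top',pose(p,tp),ct)-tu),(proj('side',pose(p,sp),cs)-su)].ravel()
r=least_squares(f,[.5,.2,.006,.2],loss='soft_l1')
print(r.x,np.degrees(r.x[3]));print(np.round(f(r.x).reshape(-1,2),1).tolist())
for n,i in(('top',12),('side',0)):
    g=(lambda p:f(p)[:24]) if n=='top' else (lambda p:f(p)[24:])
    print(n,least_squares(g,r.x).x)
tr=np.array([(90,38),(350,65),(308,522),(44,492)])/4+[355,180]
trp=np.array([(.14,.08,.05),(.14,-.08,.05),(-.14,-.08,.05),(-.14,.08,.05)])
g=lambda p:(proj('top',pose([p[0],p[1],0,p[2]],trp),ct)-tr).ravel()
q=least_squares(g,[.5,-.2,0]);print('tray',q.x,np.degrees(q.x[2]),g(q.x).round(1))
for n,uv,z in(('tub',(345,135),.089),('jar',(260,141),.1),('brush',(447,145),.02)):print(n,ray('top',uv,z))
s=get_state()
for y in(.09,0,-.09):
  print(y,pose(r.x,[0,y,.062]))
E
python3 fit.py
```

```text
[0.51345827 0.27102544 0.00455025 0.21103726] 12.091544117691765
[[0.0, -0.3], [-0.3, -0.3], [-1.0, -1.1], [-1.5, 0.3], [-0.2, -0.6], [0.8, -0.3], [-0.1, 0.5], [0.5, 0.8], [-0.3, 0.5], [0.6, -0.1], [-0.2, -0.3], [0.7, -1.1], [0.5, -1.2], [-0.1, -1.6], [0.3, -0.4], [0.2, -0.4], [-0.3, 0.3], [-0.2, 0.7], [0.6, 0.8], [0.6, 1.4]]
top [0.51316426 0.26995799 0.00773819 0.20948827]
side [0.5135569  0.27368041 0.00651473 0.21283386]
tray [ 0.48078457 -0.14336835 -0.10201093] -5.844795589037449 [-0.2 -0.7  0.4 -0.7  0.1  0.6 -0.3  0.7]
tub [0.75322026 0.00177662 0.089     ]
jar [0.73711037 0.20269684 0.1       ]
brush [ 0.74171339 -0.25616198  0.02      ]
0.09 [[0.49460559 0.35902872 0.06655025]]
0 [[0.51345827 0.27102544 0.06655025]]
-0.09 [[0.53231096 0.18302217 0.06655025]]
```

```bash
cat >> h.py <<'E'
from scipy.spatial.transform import Rotation as Ro
def to(P,yawx=None):
    "total tool-frame shift (cm) to TCP target P, and wz (deg) so that tool x points at world angle yawx"
    s=get_state();q=s['orientation'];R=Ro.from_quat(np.r_[q[1:],q[0]]).as_matrix()
    d=R.T@(np.array(P)-s['tcp_pos'])*100
    a=np.degrees(np.arctan2(R[1,0],R[0,0]))
    print('shift cm',d.round(2),'yaw',a.round(2),'tilt',np.degrees(np.arccos(-R[2,2])).round(2), None if yawx is None else 'wz %.2f'%(-((yawx-a+180)%360-180)))
E
python3 - <<'E'
from h import *
to([.4946,.359,.32],102.1)
c=eyes.calibration('wrist');T=np.array(c['camera_from_world']);print(-T[:3,:3].T@T[:3,3])
E
```

```text
shift cm [-37.09  -8.9    8.41] yaw 163.34 tilt 0.08 wz 61.24
[0.08660621 0.57419965 0.37449265]
```

Request:
carry_out:
  motion:
    - {"jaw": -1, "tx": -4.6, "ty": -1.1, "tz": 0.2}
    - {"jaw": -1, "tx": -4.6, "ty": -1.1, "tz": 0.2}
    - {"jaw": -1, "tx": -4.6, "ty": -1.1, "tz": 0.5}
    - {"jaw": -1, "tx": -4.6, "ty": -1.1, "tz": 1}
    - {"jaw": -1, "tx": -4.6, "ty": -1.1, "tz": 1}
    - {"jaw": -1, "tx": -4.6, "ty": -1.1, "tz": 1}
    - {"jaw": -1, "tx": -4.6, "ty": -1.1, "tz": 1}
    - {"jaw": -1, "tx": -4.6, "ty": -1.1, "tz": 1}
    - {"jaw": -1, "wz": 10}
    - {"jaw": -1, "wz": 10}
    - {"jaw": -1, "wz": 10}
    - {"jaw": -1, "wz": 10}
    - {"jaw": -1, "wz": 10}
    - {"jaw": -1, "wz": 10}
    - {"jaw": -1, "wz": 1.2}
    - {"jaw": -1}
    - {"jaw": -1}

```text
invalid input at $.motion[0]: expected keys jaw, tx, ty, tz, wx, wy, wz
```

```bash
python3 - <<'E'
from h import *
to([.4946,.359,.32],102.1)
s=get_state();print(s['clock'],s['tcp_pos'],s['joint_pos'].round(2),s['wrist_force'],s['finger_gap'])
for n in["wrist","top"]:
    cv2.imwrite(f"pics/{n}1.png",eyes.read_camera(n))
E
```

```text
shift cm [-37.09  -8.9    8.41] yaw 163.34 tilt 0.08 wz 61.24
0.15 [0.16481403 0.55072652 0.40401838] [ 1.14  0.31  0.05  1.3  -0.    1.43] [ 1.15355352  0.30499217 -0.28013568] 0.08507452414657847
```

View pics/wrist1.png

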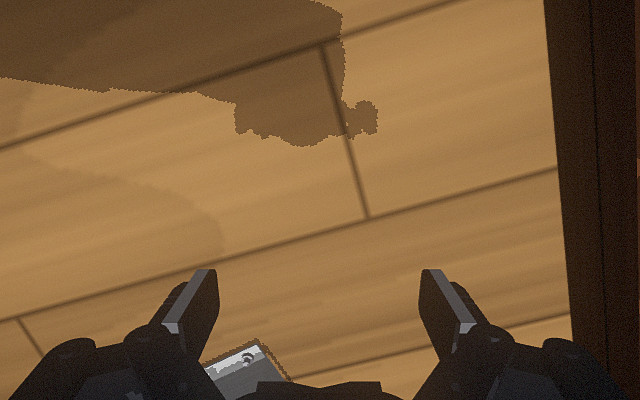

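The call needs every key, so the arm hasn't moved. The picture still shows the start pose. I'll send the same move with all keys filled in.

Request:
carry_out:
  motion:
    - {"jaw": -1, "tx": -4.6, "ty": -1.1, "tz": 0.2, "wx": 0, "wy": 0, "wz": 0}
    - {"jaw": -1, "tx": -4.6, "ty": -1.1, "tz": 0.2, "wx": 0, "wy": 0, "wz": 0}
    - {"jaw": -1, "tx": -4.6, "ty": -1.1, "tz": 0.5, "wx": 0, "wy": 0, "wz": 0}
    - {"jaw": -1, "tx": -4.6, "ty": -1.1, "tz": 1, "wx": 0, "wy": 0, "wz": 0}
    - {"jaw": -1, "tx": -4.6, "ty": -1.1, "tz": 1, "wx": 0, "wy": 0, "wz": 0}
    - {"jaw": -1, "tx": -4.6, "ty": -1.1, "tz": 1, "wx": 0, "wy": 0, "wz": 0}
    - {"jaw": -1, "tx": -4.6, "ty": -1.1, "tz": 1, "wx": 0, "wy": 0, "wz": 0}
    - {"jaw": -1, "tx": -4.6, "ty": -1.1, "tz": 1, "wx": 0, "wy": 0, "wz": 0}
    - {"jaw": -1, "tx": 0, "ty": 0, "tz": 0, "wx": 0, "wy": 0, "wz": 10}
    - {"jaw": -1, "tx": 0, "ty": 0, "tz": 0, "wx": 0, "wy": 0, "wz": 10}
    - {"jaw": -1, "tx": 0, "ty": 0, "tz": 0, "wx": 0, "wy": 0, "wz": 10}
    - {"jaw": -1, "tx": 0, "ty": 0, "tz": 0, "wx": 0, "wy": 0, "wz": 10}
    - {"jaw": -1, "tx": 0, "ty": 0, "tz": 0, "wx": 0, "wy": 0, "wz": 10}
    - {"jaw": -1, "tx": 0, "ty": 0, "tz": 0, "wx": 0, "wy": 0, "wz": 10}
    - {"jaw": -1, "tx": 0, "ty": 0, "tz": 0, "wx": 0, "wy": 0, "wz": 1.2}
    - {"jaw": -1, "tx": 0, "ty": 0, "tz": 0, "wx": 0, "wy": 0, "wz": 0}
    - {"jaw": -1, "tx": 0, "ty": 0, "tz": 0, "wx": 0, "wy": 0, "wz": 0}

```text
clock: 2.38
tcp_pos: [0.4922, 0.3611, 0.3457]
orientation: [-0.0, 0.628, 0.778, 0.0]
wrist_force: [0.4, 0.3, -0.3]
finger_gap: -0.0003
```

```bash
python3 - <<'E'
from h import *
to([.4946,.359,.32],102.1)
s=get_state();print(s['clock'],s['tcp_pos'],s['joint_pos'].round(2),s['wrist_force'],s['finger_gap'])
for n in["wrist","top"]:
    cv2.imwrite(f"pics/{n}2.png",eyes.read_camera(n))
E
```

```text
shift cm [-0.25  0.19  2.57] yaw 102.23 tilt 0.0 wz 0.13
2.375 [0.49219929 0.36106395 0.34569859] [0.5  0.4  0.03 1.2  0.   1.86] [ 0.3646943   0.26043823 -0.27820393] -0.0003067488267280593
```

View pics/wrist2.png

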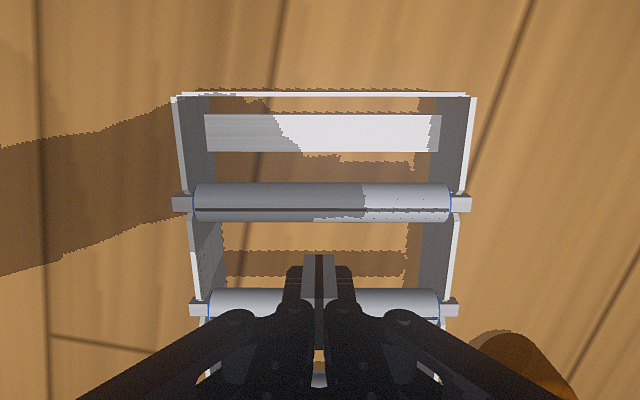

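```bash
python3 - <<'E'
from h import *
s=get_state();p=s['tcp_pos']
print('tip',proj('wrist',p-[0,0,.173]))
t=[.51346,.27103,.00455,.211]
for nm,P in(('left ends',[(.109,.09,.062),(-.109,.09,.062)]),('mid',[(.109,0,.062),(-.109,0,.062)]),('corners',[(.098,.165,.07),(-.098,.165,.07)])):
  for dz in(0,.003): print(nm,proj('wrist',pose(np.add(t,[0,0,dz,0]),P)).round(1).tolist())
a=cv2.imread('pics/wrist2.png')[80:330,160:490]; cv2.imwrite('pics/wz2.png',cv2.resize(a,None,fx=2.4,fy=2.4,interpolation=cv2.INTER_CUBIC))
E
```

```text
tip [[320.05173808 271.79223963]]
left ends [[466.9, 204.0], [177.3, 203.7]]
left ends [[468.6, 205.2], [175.8, 205.0]]
mid [[452.4, 306.3], [191.0, 306.0]]
mid [[453.8, 308.4], [189.7, 308.2]]
corners [[470.4, 100.6], [175.0, 100.4]]
corners [[472.3, 100.8], [173.2, 100.6]]
```

View pics/wz2.png

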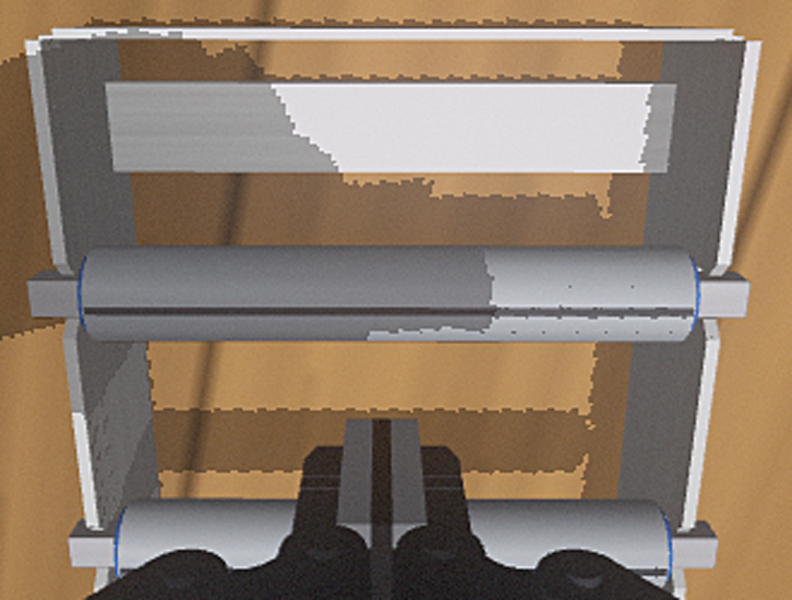

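Request:
carry_out:
  motion:
    - {"jaw": -1, "tx": -1, "ty": 0.2, "tz": 2, "wx": 0, "wy": 0, "wz": 0}
    - {"jaw": -1, "tx": 0, "ty": 0, "tz": 3, "wx": 0, "wy": 0, "wz": 0}
    - {"jaw": -1, "tx": 0, "ty": 0, "tz": 2, "wx": 0, "wy": 0, "wz": 0}
    - {"jaw": -1, "tx": 0, "ty": 0, "tz": 0.9, "wx": 0, "wy": 0, "wz": 0}
    - {"jaw": -1, "tx": 0, "ty": 0, "tz": 0, "wx": 0, "wy": 0, "wz": 0}
    - {"jaw": -1, "tx": 0, "ty": 0, "tz": 0, "wx": 0, "wy": 0, "wz": 0}

```text
clock: 3.22
tcp_pos: [0.4966, 0.352, 0.2677]
orientation: [0.0, 0.628, 0.778, 0.001]
wrist_force: [-0.3, -0.7, -0.6]
finger_gap: -0.0001
```

```bash
python3 - <<'E'
from h import *
to([.4946,.359,.173+.0845],102.1)
cv2.imwrite(f"pics/w3.png",eyes.read_camera('wrist'))
cv2.imwrite(f"pics/s3.png",cv2.resize(eyes.read_camera('side')[150:390,220:500],None,fx=2.5,fy=2.5))
E
```

```text
shift cm [ 0.73 -0.05  1.02] yaw 102.15 tilt 0.1 wz 0.05
```

View pics/w3.png

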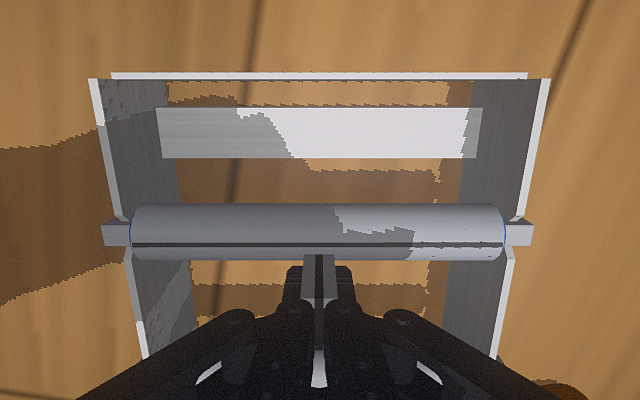

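View pics/s3.png

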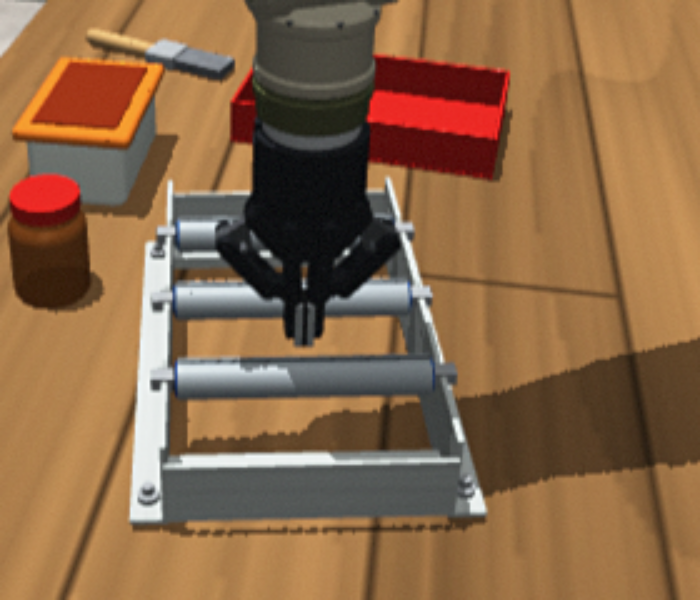

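Request:
carry_out:
  motion:
    - {"jaw": -1, "tx": 0, "ty": 0, "tz": 0.5, "wx": 0, "wy": 0, "wz": 0}
    - {"jaw": -1, "tx": 0, "ty": 0, "tz": 0.1, "wx": 0, "wy": 0, "wz": 0}
    - {"jaw": -1, "tx": 0, "ty": 0, "tz": 0, "wx": 0, "wy": 0, "wz": 0}
    - {"jaw": -1, "tx": 0, "ty": 0, "tz": 0, "wx": 0, "wy": 0, "wz": 0}

```text
clock: 3.82
tcp_pos: [0.4963, 0.3517, 0.2607]
orientation: [0.0, 0.628, 0.778, 0.0]
wrist_force: [0.2, 0.0, 0.4]
finger_gap: 0.0005
```

Request:
carry_out:
  motion:
    - {"jaw": -1, "tx": 0, "ty": 0, "tz": 0.1, "wx": 0, "wy": 0, "wz": 0}
    - {"jaw": -1, "tx": 0, "ty": 0, "tz": 0, "wx": 0, "wy": 0, "wz": 0}

```text
clock: 4.08
tcp_pos: [0.4962, 0.3517, 0.2596]
orientation: [-0.0, 0.628, 0.778, -0.0]
wrist_force: [0.1, -0.9, -0.5]
finger_gap: -0.0002
```

Request:
carry_out:
  motion:
    - {"jaw": -1, "tx": 0, "ty": 0, "tz": 0.05, "wx": 0, "wy": 0, "wz": 0}
    - {"jaw": -1, "tx": 0, "ty": 0, "tz": 0, "wx": 0, "wy": 0, "wz": 0}

```text
clock: 4.32
tcp_pos: [0.4962, 0.3517, 0.2592]
orientation: [-0.0, 0.628, 0.778, 0.0]
wrist_force: [-0.1, -0.1, -0.1]
finger_gap: 0.0003
```

Request:
carry_out:
  motion:
    - {"jaw": -1, "tx": 0, "ty": 0, "tz": 0.05, "wx": 0, "wy": 0, "wz": 0}
    - {"jaw": -1, "tx": 0, "ty": 0, "tz": 0, "wx": 0, "wy": 0, "wz": 0}

```text
clock: 4.58
tcp_pos: [0.4963, 0.3517, 0.2587]
orientation: [-0.0, 0.628, 0.778, 0.0]
wrist_force: [-0.1, 0.1, 0.3]
finger_gap: 0.0003
```

Request:
carry_out:
  motion:
    - {"jaw": -1, "tx": 0, "ty": 0, "tz": 0.05, "wx": 0, "wy": 0, "wz": 0}
    - {"jaw": -1, "tx": 0, "ty": 0, "tz": 0, "wx": 0, "wy": 0, "wz": 0}

```text
clock: 4.82
tcp_pos: [0.4962, 0.3517, 0.2581]
orientation: [-0.0, 0.628, 0.778, -0.0]
wrist_force: [-0.0, -0.0, 1.0]
finger_gap: -0.0002
```

Request:
carry_out:
  motion:
    - {"jaw": -1, "tx": 0, "ty": 0, "tz": 0.05, "wx": 0, "wy": 0, "wz": 0}
    - {"jaw": -1, "tx": 0, "ty": 0, "tz": 0, "wx": 0, "wy": 0, "wz": 0}

```text
clock: 5.08
tcp_pos: [0.4963, 0.3517, 0.2577]
orientation: [-0.0, 0.628, 0.778, 0.0]
wrist_force: [0.5, 1.0, -0.3]
finger_gap: -0.0002
```

Request:
carry_out:
  motion:
    - {"jaw": -1, "tx": 0, "ty": 0, "tz": 0.03, "wx": 0, "wy": 0, "wz": 0}
    - {"jaw": -1, "tx": 0, "ty": 0, "tz": 0, "wx": 0, "wy": 0, "wz": 0}

```text
clock: 5.32
tcp_pos: [0.4963, 0.3517, 0.2574]
orientation: [-0.0, 0.628, 0.778, 0.0]
wrist_force: [-0.1, 0.0, 0.6]
finger_gap: 0.0002
```

Request:
carry_out:
  motion:
    - {"jaw": -1, "tx": 0, "ty": 0, "tz": 0.05, "wx": 0, "wy": 0, "wz": 0}
    - {"jaw": -1, "tx": 0, "ty": 0, "tz": 0, "wx": 0, "wy": 0, "wz": 0}

```text
clock: 5.58
tcp_pos: [0.4963, 0.3517, 0.257]
orientation: [-0.0, 0.628, 0.778, 0.0]
wrist_force: [0.8, 0.0, 0.4]
finger_gap: -0.0001
```

Request:
carry_out:
  motion:
    - {"jaw": -1, "tx": 0, "ty": 0, "tz": 0.05, "wx": 0, "wy": 0, "wz": 0}
    - {"jaw": -1, "tx": 0, "ty": 0, "tz": 0, "wx": 0, "wy": 0, "wz": 0}

```text
clock: 5.82
tcp_pos: [0.4963, 0.3517, 0.2568]
orientation: [0.0, 0.628, 0.778, 0.0]
wrist_force: [-1.4, 0.5, 4.4]
finger_gap: -0.0001
```

Request:
carry_out:
  motion:
    - {"jaw": -1, "tx": 0, "ty": 0, "tz": 0.04, "wx": 0, "wy": 0, "wz": 0}
    - {"jaw": -1, "tx": 0, "ty": 0, "tz": 0, "wx": 0, "wy": 0, "wz": 0}
    - {"jaw": -1, "tx": 0, "ty": 0, "tz": 0, "wx": 0, "wy": 0, "wz": 0}

```text
clock: 6.2
tcp_pos: [0.4963, 0.3517, 0.2567]
orientation: [0.0, 0.628, 0.778, 0.0]
wrist_force: [-2.2, -1.0, 6.3]
finger_gap: -0.0002
```

Request:
carry_out:
  motion:
    - {"jaw": -1, "tx": 0.1, "ty": 0, "tz": 0.02, "wx": 0, "wy": 0, "wz": 0}
    - {"jaw": -1, "tx": 0.2, "ty": 0, "tz": 0, "wx": 0, "wy": 0, "wz": 0}
    - {"jaw": -1, "tx": 0.2, "ty": 0, "tz": 0, "wx": 0, "wy": 0, "wz": 0}

```text
clock: 6.58
tcp_pos: [0.4952, 0.3567, 0.2569]
orientation: [0.0, 0.628, 0.778, 0.001]
wrist_force: [-2.2, -0.9, 7.5]
finger_gap: -0.0
```

Request:
carry_out:
  motion:
    - {"jaw": -1, "tx": 0.2, "ty": 0, "tz": 0, "wx": 0, "wy": 0, "wz": 0}
    - {"jaw": -1, "tx": 0.2, "ty": 0, "tz": 0, "wx": 0, "wy": 0, "wz": 0}

```text
clock: 6.82
tcp_pos: [0.4943, 0.3607, 0.2569]
orientation: [0.0, 0.628, 0.778, 0.001]
wrist_force: [-3.1, -0.8, 8.3]
finger_gap: -0.0
```

Request:
carry_out:
  motion:
    - {"jaw": -1, "tx": 0.2, "ty": 0, "tz": 0, "wx": 0, "wy": 0, "wz": 0}
    - {"jaw": -1, "tx": 0.2, "ty": 0, "tz": 0, "wx": 0, "wy": 0, "wz": 0}

```text
clock: 7.08
tcp_pos: [0.4935, 0.3646, 0.2569]
orientation: [0.0, 0.628, 0.778, 0.001]
wrist_force: [-2.1, -1.6, 7.4]
finger_gap: 0.0
```

```bash
python3 - <<'E'
from h import *
to([.4946,.359,.2567],102.1)
cv2.imwrite(f"pics/w4.png",eyes.read_camera('wrist'))
E
```

```text
shift cm [-0.57 -0.01  0.02] yaw 102.14 tilt 0.07 wz 0.04
```

View pics/w4.png

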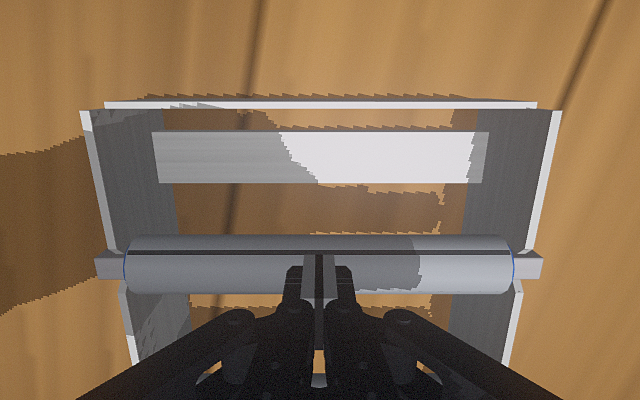

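Request:
carry_out:
  motion:
    - {"jaw": -1, "tx": 0, "ty": 0, "tz": -0.3, "wx": 0, "wy": 0, "wz": 0}
    - {"jaw": -1, "tx": -1.4, "ty": 0, "tz": 0, "wx": 0, "wy": 0, "wz": 0}
    - {"jaw": -1, "tx": 0, "ty": 0, "tz": 0, "wx": 0, "wy": 0, "wz": 0}
    - {"jaw": -1, "tx": 0, "ty": 0, "tz": 0.2, "wx": 0, "wy": 0, "wz": 0}
    - {"jaw": -1, "tx": 0, "ty": 0, "tz": 0.05, "wx": 0, "wy": 0, "wz": 0}
    - {"jaw": -1, "tx": 0, "ty": 0, "tz": 0.05, "wx": 0, "wy": 0, "wz": 0}
    - {"jaw": -1, "tx": 0, "ty": 0, "tz": 0, "wx": 0, "wy": 0, "wz": 0}

```text
clock: 8.0
tcp_pos: [0.4965, 0.3508, 0.2565]
orientation: [0.0, 0.628, 0.778, 0.0]
wrist_force: [-0.9, -2.4, 5.6]
finger_gap: -0.0001
```

Request:
carry_out:
  motion:
    - {"jaw": -1, "tx": 0.2, "ty": 0, "tz": 0, "wx": 0, "wy": 0, "wz": 0}
    - {"jaw": -1, "tx": 0.2, "ty": 0, "tz": 0, "wx": 0, "wy": 0, "wz": 0}
    - {"jaw": -1, "tx": 0.2, "ty": 0, "tz": 0, "wx": 0, "wy": 0, "wz": 0}

```text
clock: 8.38
tcp_pos: [0.4951, 0.357, 0.2569]
orientation: [0.0, 0.628, 0.778, 0.001]
wrist_force: [-2.1, -0.7, 7.1]
finger_gap: -0.0001
```

Request:
carry_out:
  motion:
    - {"jaw": -1, "tx": 0.2, "ty": 0, "tz": 0, "wx": 0, "wy": 0, "wz": 0}
    - {"jaw": -1, "tx": 0.2, "ty": 0, "tz": 0, "wx": 0, "wy": 0, "wz": 0}

```text
clock: 8.62
tcp_pos: [0.4942, 0.361, 0.2569]
orientation: [0.0, 0.628, 0.778, 0.001]
wrist_force: [-1.8, -1.9, 7.6]
finger_gap: 0.0003
```

Request:
carry_out:
  motion:
    - {"jaw": -1, "tx": 0.2, "ty": 0, "tz": 0, "wx": 0, "wy": 0, "wz": 0}
    - {"jaw": -1, "tx": 0.2, "ty": 0, "tz": 0, "wx": 0, "wy": 0, "wz": 0}

```text
clock: 8.88
tcp_pos: [0.4934, 0.3649, 0.2569]
orientation: [0.0, 0.628, 0.778, 0.001]
wrist_force: [-1.7, -1.2, 6.7]
finger_gap: -0.0001
```

Request:
carry_out:
  motion:
    - {"jaw": -1, "tx": 0, "ty": 0, "tz": -0.5, "wx": 0, "wy": 0, "wz": 0}
    - {"jaw": -1, "tx": 0, "ty": 0, "tz": -2, "wx": 0, "wy": 0, "wz": 0}
    - {"jaw": -1, "tx": -1, "ty": 0, "tz": 0, "wx": 0, "wy": 0, "wz": 0}
    - {"jaw": -1, "tx": 0, "ty": 0, "tz": 0, "wx": 0, "wy": 0, "wz": 0}

```text
clock: 9.38
tcp_pos: [0.4957, 0.3538, 0.2802]
orientation: [-0.0, 0.629, 0.778, -0.0]
wrist_force: [-0.4, -0.2, 0.2]
finger_gap: -0.0002
```

```bash
python3 - <<'E'
from h import *
d=[-.209*.0005*0,0,0]
to([.4946,.359,.2567],102.1)
# next: middle, finger centre 8 mm before
P=np.array([.51346,.27103,.2587])+.008*np.array([.2095,-.978,0]); print(P)
to(P+[0,0,.002],102.1)
cv2.imwrite(f"pics/w5.png",eyes.read_camera('wrist'))
E
```

```text
shift cm [0.53 0.   2.35] yaw 102.08 tilt 0.04 wz -0.02
[0.515136 0.263206 0.2587  ]
shift cm [-9.26  0.01  1.95] yaw 102.08 tilt 0.04 wz -0.02
```

View pics/w5.png

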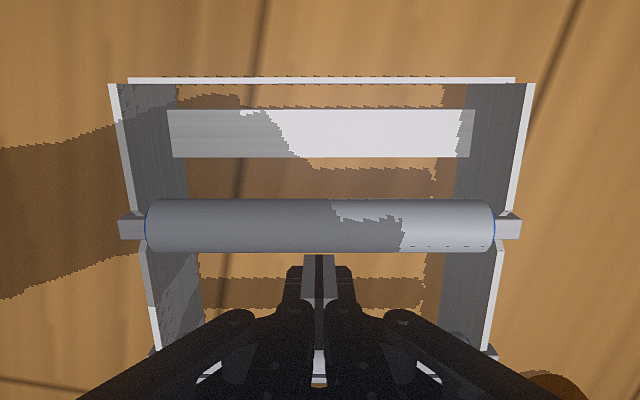

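Request:
carry_out:
  motion:
    - {"jaw": -1, "tx": -3.1, "ty": 0, "tz": 0, "wx": 0, "wy": 0, "wz": 0}
    - {"jaw": -1, "tx": -3.1, "ty": 0, "tz": 0, "wx": 0, "wy": 0, "wz": 0}
    - {"jaw": -1, "tx": -3.1, "ty": 0, "tz": 1, "wx": 0, "wy": 0, "wz": 0}
    - {"jaw": -1, "tx": 0, "ty": 0, "tz": 1, "wx": 0, "wy": 0, "wz": 0}
    - {"jaw": -1, "tx": 0, "ty": 0, "tz": 0.1, "wx": 0, "wy": 0, "wz": 0}
    - {"jaw": -1, "tx": 0, "ty": 0, "tz": 0, "wx": 0, "wy": 0, "wz": 0}
    - {"jaw": -1, "tx": 0, "ty": 0, "tz": 0, "wx": 0, "wy": 0, "wz": 0}

```text
clock: 10.3
tcp_pos: [0.5151, 0.2646, 0.26]
orientation: [0.0, 0.628, 0.778, 0.0]
wrist_force: [0.6, 0.1, -0.2]
finger_gap: 0.0002
```

Request:
carry_out:
  motion:
    - {"jaw": -1, "tx": 0, "ty": 0, "tz": 0.1, "wx": 0, "wy": 0, "wz": 0}
    - {"jaw": -1, "tx": 0, "ty": 0, "tz": 0, "wx": 0, "wy": 0, "wz": 0}
    - {"jaw": -1, "tx": 0, "ty": 0, "tz": 0, "wx": 0, "wy": 0, "wz": 0}

```text
clock: 10.68
tcp_pos: [0.5152, 0.2638, 0.2589]
orientation: [0.0, 0.628, 0.778, 0.0]
wrist_force: [0.1, -0.2, -0.5]
finger_gap: -0.0001
```

Request:
carry_out:
  motion:
    - {"jaw": -1, "tx": 0, "ty": 0, "tz": 0.05, "wx": 0, "wy": 0, "wz": 0}
    - {"jaw": -1, "tx": 0, "ty": 0, "tz": 0, "wx": 0, "wy": 0, "wz": 0}
    - {"jaw": -1, "tx": 0, "ty": 0, "tz": 0, "wx": 0, "wy": 0, "wz": 0}

```text
clock: 11.05
tcp_pos: [0.5152, 0.2637, 0.2583]
orientation: [-0.0, 0.628, 0.778, 0.0]
wrist_force: [-0.2, -0.2, 0.6]
finger_gap: 0.0002
```

Request:
carry_out:
  motion:
    - {"jaw": -1, "tx": 0, "ty": 0, "tz": 0.1, "wx": 0, "wy": 0, "wz": 0}
    - {"jaw": -1, "tx": 0, "ty": 0, "tz": 0, "wx": 0, "wy": 0, "wz": 0}
    - {"jaw": -1, "tx": 0, "ty": 0, "tz": 0, "wx": 0, "wy": 0, "wz": 0}

```text
clock: 11.42
tcp_pos: [0.5152, 0.2637, 0.2573]
orientation: [-0.0, 0.628, 0.778, 0.0]
wrist_force: [-0.2, -0.2, -0.3]
finger_gap: -0.0003
```

Request:
carry_out:
  motion:
    - {"jaw": -1, "tx": 0, "ty": 0, "tz": 0.06, "wx": 0, "wy": 0, "wz": 0}
    - {"jaw": -1, "tx": 0, "ty": 0, "tz": 0, "wx": 0, "wy": 0, "wz": 0}
    - {"jaw": -1, "tx": 0, "ty": 0, "tz": 0, "wx": 0, "wy": 0, "wz": 0}

```text
clock: 11.8
tcp_pos: [0.5152, 0.2637, 0.2569]
orientation: [0.0, 0.628, 0.778, 0.0]
wrist_force: [-0.4, 0.1, 1.3]
finger_gap: -0.0002
```

Request:
carry_out:
  motion:
    - {"jaw": -1, "tx": 0, "ty": 0, "tz": 0.07, "wx": 0, "wy": 0, "wz": 0}
    - {"jaw": -1, "tx": 0, "ty": 0, "tz": 0, "wx": 0, "wy": 0, "wz": 0}
    - {"jaw": -1, "tx": 0, "ty": 0, "tz": 0, "wx": 0, "wy": 0, "wz": 0}

```text
clock: 12.18
tcp_pos: [0.5153, 0.2637, 0.2567]
orientation: [0.0, 0.628, 0.778, 0.0]
wrist_force: [-1.8, -0.8, 5.1]
finger_gap: -0.0002
```

Request:
carry_out:
  motion:
    - {"jaw": -1, "tx": 0.2, "ty": 0, "tz": 0, "wx": 0, "wy": 0, "wz": 0}
    - {"jaw": -1, "tx": 0.2, "ty": 0, "tz": 0, "wx": 0, "wy": 0, "wz": 0}
    - {"jaw": -1, "tx": 0.2, "ty": 0, "tz": 0, "wx": 0, "wy": 0, "wz": 0}

```text
clock: 12.55
tcp_pos: [0.514, 0.2692, 0.2571]
orientation: [0.001, 0.629, 0.778, 0.0]
wrist_force: [-1.7, -3.2, 8.4]
finger_gap: 0.0002
```

Request:
carry_out:
  motion:
    - {"jaw": -1, "tx": 0.2, "ty": 0, "tz": 0, "wx": 0, "wy": 0, "wz": 0}
    - {"jaw": -1, "tx": 0.2, "ty": 0, "tz": 0, "wx": 0, "wy": 0, "wz": 0}

```text
clock: 12.8
tcp_pos: [0.5132, 0.2731, 0.2571]
orientation: [0.001, 0.629, 0.778, 0.0]
wrist_force: [-2.2, -3.1, 8.9]
finger_gap: 0.0003
```

Request:
carry_out:
  motion:
    - {"jaw": -1, "tx": 0.2, "ty": 0, "tz": 0, "wx": 0, "wy": 0, "wz": 0}
    - {"jaw": -1, "tx": 0.2, "ty": 0, "tz": 0, "wx": 0, "wy": 0, "wz": 0}

```text
clock: 13.05
tcp_pos: [0.5123, 0.2771, 0.2571]
orientation: [0.001, 0.629, 0.778, 0.0]
wrist_force: [-0.8, -3.3, 8.7]
finger_gap: -0.0004
```

```bash
python3 - <<'E'
from h import *
to([.51346,.27103,.2570],102.1)
cv2.imwrite(f"pics/w6.png",eyes.read_camera('wrist'))
E
```

```text
shift cm [-0.61 -0.02  0.01] yaw 102.11 tilt 0.09 wz 0.01
```

View pics/w6.png

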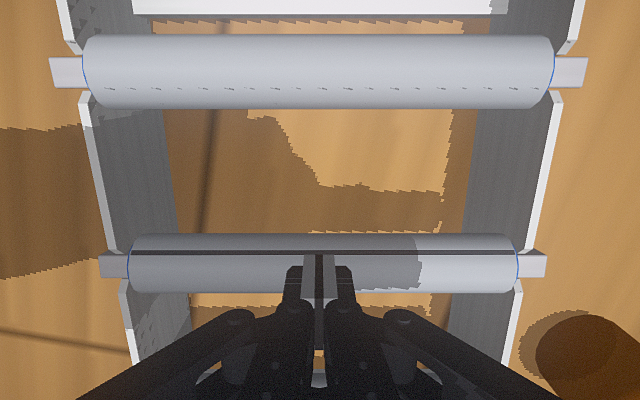

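Request:
carry_out:
  motion:
    - {"jaw": -1, "tx": 0, "ty": 0, "tz": -0.3, "wx": 0, "wy": 0, "wz": 0}
    - {"jaw": -1, "tx": -1.4, "ty": 0, "tz": 0, "wx": 0, "wy": 0, "wz": 0}
    - {"jaw": -1, "tx": 0, "ty": 0, "tz": 0, "wx": 0, "wy": 0, "wz": 0}
    - {"jaw": -1, "tx": 0, "ty": 0, "tz": 0.2, "wx": 0, "wy": 0, "wz": 0}
    - {"jaw": -1, "tx": 0, "ty": 0, "tz": 0.05, "wx": 0, "wy": 0, "wz": 0}
    - {"jaw": -1, "tx": 0, "ty": 0, "tz": 0.05, "wx": 0, "wy": 0, "wz": 0}
    - {"jaw": -1, "tx": 0, "ty": 0, "tz": 0, "wx": 0, "wy": 0, "wz": 0}

```text
clock: 13.98
tcp_pos: [0.5152, 0.2637, 0.2566]
orientation: [0.0, 0.628, 0.778, 0.0]
wrist_force: [-1.4, -1.6, 5.4]
finger_gap: -0.0004
```

Request:
carry_out:
  motion:
    - {"jaw": -1, "tx": 0.2, "ty": 0, "tz": 0, "wx": 0, "wy": 0, "wz": 0}
    - {"jaw": -1, "tx": 0.2, "ty": 0, "tz": 0, "wx": 0, "wy": 0, "wz": 0}
    - {"jaw": -1, "tx": 0.2, "ty": 0, "tz": 0, "wx": 0, "wy": 0, "wz": 0}

```text
clock: 14.35
tcp_pos: [0.514, 0.2695, 0.2571]
orientation: [0.001, 0.628, 0.778, 0.0]
wrist_force: [-1.8, -2.4, 9.2]
finger_gap: -0.0004
```

Request:
carry_out:
  motion:
    - {"jaw": -1, "tx": 0.2, "ty": 0, "tz": 0, "wx": 0, "wy": 0, "wz": 0}
    - {"jaw": -1, "tx": 0.2, "ty": 0, "tz": 0, "wx": 0, "wy": 0, "wz": 0}
    - {"jaw": -1, "tx": 0.2, "ty": 0, "tz": 0, "wx": 0, "wy": 0, "wz": 0}
    - {"jaw": -1, "tx": 0.2, "ty": 0, "tz": 0, "wx": 0, "wy": 0, "wz": 0}

```text
clock: 14.85
tcp_pos: [0.5123, 0.2773, 0.2571]
orientation: [0.001, 0.628, 0.778, 0.0]
wrist_force: [-2.0, -3.3, 8.7]
finger_gap: 0.0002
```

Request:
carry_out:
  motion:
    - {"jaw": -1, "tx": 0, "ty": 0, "tz": -0.5, "wx": 0, "wy": 0, "wz": 0}
    - {"jaw": -1, "tx": 0, "ty": 0, "tz": -2, "wx": 0, "wy": 0, "wz": 0}
    - {"jaw": -1, "tx": -1, "ty": 0, "tz": 0, "wx": 0, "wy": 0, "wz": 0}
    - {"jaw": -1, "tx": 0, "ty": 0, "tz": 0, "wx": 0, "wy": 0, "wz": 0}

```text
clock: 15.35
tcp_pos: [0.5143, 0.2669, 0.2804]
orientation: [-0.0, 0.629, 0.778, -0.0]
wrist_force: [0.6, 0.6, 0.5]
finger_gap: -0.0003
```

```bash
python3 - <<'E'
from h import *
P=np.array([.5323,.1830,.2587])+.008*np.array([.2095,-.978,0])
to(P,102.1)
cv2.imwrite(f"pics/w7.png",eyes.read_camera('wrist'))
E
```

```text
shift cm [-9.38 -0.    2.17] yaw 102.09 tilt 0.04 wz -0.01
```

View pics/w7.png

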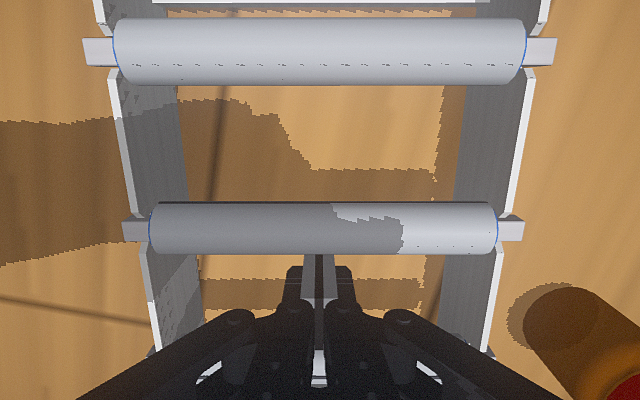

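```bash
python3 - <<'E'
from h import *
t=[.51346,.27103,.0070,.211]
th=np.radians(np.arange(-100,110,10))
P=np.c_[0*th,.015*np.sin(th),.062+.015*np.cos(th)]
for y in(.09,0): print(y,list(zip(np.degrees(th).round(),proj('wrist',pose(t,P+[0,y,0]))[:,1].round(1))))
ct=eyes.calibration('top')
for y in (.09,0,-.09):print('top',y,list(zip(np.degrees(th).round()[6:15],proj('top',pose(t,P+[0,y,0]),ct)[6:15].round(1).tolist())))
E
```

```text
0.09 [(np.float64(-100.0), np.float64(90.9)), (np.float64(-90.0), np.float64(91.4)), (np.float64(-80.0), np.float64(91.0)), (np.float64(-70.0), np.float64(89.6)), (np.float64(-60.0), np.float64(87.2)), (np.float64(-50.0), np.float64(83.8)), (np.float64(-40.0), np.float64(79.5)), (np.float64(-30.0), np.float64(74.4)), (np.float64(-20.0), np.float64(68.7)), (np.float64(-10.0), np.float64(62.6)), (np.float64(0.0), np.float64(56.2)), (np.float64(10.0), np.float64(49.8)), (np.float64(20.0), np.float64(43.7)), (np.float64(30.0), np.float64(38.1)), (np.float64(40.0), np.float64(33.2)), (np.float64(50.0), np.float64(29.2)), (np.float64(60.0), np.float64(26.3)), (np.float64(70.0), np.float64(24.5)), (np.float64(80.0), np.float64(23.7)), (np.float64(90.0), np.float64(24.1)), (np.float64(100.0), np.float64(25.6))]
0 [(np.float64(-100.0), np.float64(253.0)), (np.float64(-90.0), np.float64(255.4)), (np.float64(-80.0), np.float64(257.1)), (np.float64(-70.0), np.float64(258.1)), (np.float64(-60.0), np.float64(258.3)), (np.float64(-50.0), np.float64(257.7)), (np.float64(-40.0), np.float64(256.2)), (
[... 856 characters left out ...]
at64(40.0), [191.4, 244.0])]
top 0 [(np.float64(-40.0), [235.9, 234.7]), (np.float64(-30.0), [234.9, 234.9]), (np.float64(-20.0), [233.8, 235.1]), (np.float64(-10.0), [232.7, 235.3]), (np.float64(0.0), [231.6, 235.5]), (np.float64(10.0), [230.6, 235.7]), (np.float64(20.0), [229.6, 236.0]), (np.float64(30.0), [228.8, 236.1]), (np.float64(40.0), [228.0, 236.3])]
top -0.09 [(np.float64(-40.0), [272.7, 226.9]), (np.float64(-30.0), [271.7, 227.1]), (np.float64(-20.0), [270.7, 227.3]), (np.float64(-10.0), [269.6, 227.5]), (np.float64(0.0), [268.5, 227.7]), (np.float64(10.0), [267.4, 228.0]), (np.float64(20.0), [266.4, 228.2]), (np.float64(30.0), [265.6, 228.4]), (np.float64(40.0), [264.8, 228.6])]
```

```bash
python3 - <<'E'
import cv2,numpy as np
a=cv2.imread('pics/top0.png').astype(int).sum(2)
for r in (225,237,249): print(r,[(c,a[r,c]) for c in range(185,290) if a[r,c]<300 and a[r,c-3:c+4].max()>330 and a[r,c]<=a[r,c-1:c+2].min()])
a=cv2.imread('pics/w7.png').astype(int).sum(2)
print(a[195:262,200].tolist()); print(a[195:262,250].tolist())
a=cv2.imread('pics/w6.png').astype(int).sum(2); print(a[230:300,200].tolist())
E
```

```text
225 [(191, np.int64(268)), (224, np.int64(228)), (229, np.int64(288)), (262, np.int64(238))]
237 [(193, np.int64(243)), (226, np.int64(291)), (227, np.int64(291)), (265, np.int64(272)), (270, np.int64(269)), (283, np.int64(290)), (284, np.int64(290))]
249 [(229, np.int64(258)), (234, np.int64(258)), (267, np.int64(257)), (272, np.int64(267)), (285, np.int64(273)), (286, np.int64(273))]
[278, 274, 275, 277, 288, 285, 195, 128, 181, 313, 319, 326, 335, 342, 352, 361, 356, 367, 371, 372, 391, 381, 393, 399, 396, 403, 403, 415, 408, 420, 404, 408, 410, 407, 410, 417, 411, 420, 421, 422, 420, 417, 414, 415, 410, 411, 410, 409, 403, 395, 392, 388, 378, 396, 361, 372, 364, 355, 334, 300, 352, 331, 334, 327, 337, 322, 331]
[303, 301, 288, 306, 293, 319, 193, 142, 205, 316, 314, 319, 319, 353, 336, 354, 369, 361, 373, 379, 368, 386, 376, 403, 392, 396, 402, 403, 392, 409, 415, 413, 409, 412, 411, 414, 423, 432, 420, 421, 422, 429, 425, 417, 421, 407, 408, 404, 406, 408, 404, 396, 379, 384, 386, 367, 356, 358, 331, 323, 464, 462, 454, 456, 455, 442, 450]
[191, 177, 190, 245, 270, 268, 280, 291, 300, 320, 334, 324, 326, 355, 340, 349, 359, 353, 362, 390, 223, 176, 178, 182, 162, 342, 410, 400, 401, 396, 404, 402, 421, 407, 413, 420, 422, 421, 428, 434, 420, 412, 423, 416, 415, 415, 416, 410, 402, 404, 403, 401, 399, 387, 378, 388, 386, 367, 375, 370, 376, 330, 301, 398, 444, 451, 444, 442, 444, 450]
```

The middle roller drags at about 2.8 N, against about 0.7 N for the left. The seam geometry puts its turn at only about 80–90°, so I'll give it one more short stroke for margin.

Request:
carry_out:
  motion:
    - {"jaw": -1, "tx": -0.4, "ty": 0, "tz": 1.5, "wx": 0, "wy": 0, "wz": 0}
    - {"jaw": -1, "tx": 0, "ty": 0, "tz": 0.7, "wx": 0, "wy": 0, "wz": 0}
    - {"jaw": -1, "tx": 0, "ty": 0, "tz": 0, "wx": 0, "wy": 0, "wz": 0}
    - {"jaw": -1, "tx": 0, "ty": 0, "tz": 0.1, "wx": 0, "wy": 0, "wz": 0}
    - {"jaw": -1, "tx": 0, "ty": 0, "tz": 0.05, "wx": 0, "wy": 0, "wz": 0}
    - {"jaw": -1, "tx": 0, "ty": 0, "tz": 0.05, "wx": 0, "wy": 0, "wz": 0}
    - {"jaw": -1, "tx": 0, "ty": 0, "tz": 0, "wx": 0, "wy": 0, "wz": 0}

```text
clock: 16.27
tcp_pos: [0.5152, 0.2638, 0.2571]
orientation: [0.0, 0.628, 0.778, 0.0]
wrist_force: [-0.1, 0.0, -0.9]
finger_gap: 0.0001
```

Request:
carry_out:
  motion:
    - {"jaw": -1, "tx": 0.2, "ty": 0, "tz": 0.02, "wx": 0, "wy": 0, "wz": 0}
    - {"jaw": -1, "tx": 0.2, "ty": 0, "tz": 0.02, "wx": 0, "wy": 0, "wz": 0}
    - {"jaw": -1, "tx": 0.2, "ty": 0, "tz": 0, "wx": 0, "wy": 0, "wz": 0}
    - {"jaw": -1, "tx": 0.2, "ty": 0, "tz": 0, "wx": 0, "wy": 0, "wz": 0}
    - {"jaw": -1, "tx": 0.2, "ty": 0, "tz": 0, "wx": 0, "wy": 0, "wz": 0}
    - {"jaw": -1, "tx": 0.2, "ty": 0, "tz": 0, "wx": 0, "wy": 0, "wz": 0}

```text
clock: 17.02
tcp_pos: [0.5128, 0.2753, 0.2573]
orientation: [0.001, 0.628, 0.778, 0.0]
wrist_force: [-0.5, -2.3, 5.4]
finger_gap: -0.0
```

Request:
carry_out:
  motion:
    - {"jaw": -1, "tx": 0, "ty": 0, "tz": -0.5, "wx": 0, "wy": 0, "wz": 0}
    - {"jaw": -1, "tx": 0, "ty": 0, "tz": -2, "wx": 0, "wy": 0, "wz": 0}
    - {"jaw": -1, "tx": -1, "ty": 0, "tz": 0, "wx": 0, "wy": 0, "wz": 0}
    - {"jaw": -1, "tx": 0, "ty": 0, "tz": 0, "wx": 0, "wy": 0, "wz": 0}

```text
clock: 17.52
tcp_pos: [0.5148, 0.265, 0.2812]
orientation: [-0.0, 0.629, 0.778, -0.0]
wrist_force: [0.8, -0.4, -0.0]
finger_gap: -0.0005
```

```bash
python3 - <<'E'
from h import *
P=np.array([.5323,.1830,.2587])+.008*np.array([.2095,-.978,0])
to(P,102.1)
cv2.imwrite(f"pics/w8.png",eyes.read_camera('wrist'))
E
```

```text
shift cm [-9.18 -0.01  2.25] yaw 102.08 tilt 0.02 wz -0.02
```

View pics/w8.png

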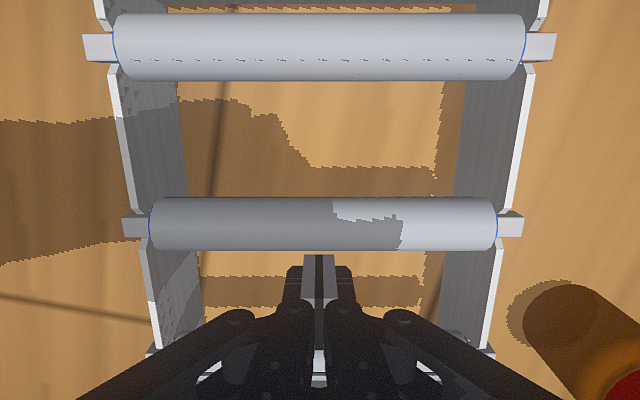

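Request:
carry_out:
  motion:
    - {"jaw": -1, "tx": -3.1, "ty": 0, "tz": 0, "wx": 0, "wy": 0, "wz": 0}
    - {"jaw": -1, "tx": -3.1, "ty": 0, "tz": 0, "wx": 0, "wy": 0, "wz": 0}
    - {"jaw": -1, "tx": -3.1, "ty": 0, "tz": 1, "wx": 0, "wy": 0, "wz": 0}
    - {"jaw": -1, "tx": 0, "ty": 0, "tz": 1, "wx": 0, "wy": 0, "wz": 0}
    - {"jaw": -1, "tx": 0, "ty": 0, "tz": 0.2, "wx": 0, "wy": 0, "wz": 0}
    - {"jaw": -1, "tx": 0, "ty": 0, "tz": 0.1, "wx": 0, "wy": 0, "wz": 0}
    - {"jaw": -1, "tx": 0, "ty": 0, "tz": 0, "wx": 0, "wy": 0, "wz": 0}
    - {"jaw": -1, "tx": 0, "ty": 0, "tz": 0, "wx": 0, "wy": 0, "wz": 0}

```text
clock: 18.58
tcp_pos: [0.5343, 0.1753, 0.2589]
orientation: [0.0, 0.628, 0.778, 0.0]
wrist_force: [0.6, 0.1, 0.9]
finger_gap: -0.0003
```

Request:
carry_out:
  motion:
    - {"jaw": -1, "tx": 0, "ty": 0, "tz": 0.08, "wx": 0, "wy": 0, "wz": 0}
    - {"jaw": -1, "tx": 0, "ty": 0, "tz": 0, "wx": 0, "wy": 0, "wz": 0}
    - {"jaw": -1, "tx": 0, "ty": 0, "tz": 0, "wx": 0, "wy": 0, "wz": 0}

```text
clock: 18.95
tcp_pos: [0.5343, 0.1748, 0.2578]
orientation: [0.0, 0.628, 0.778, 0.0]
wrist_force: [-0.1, 0.3, 0.7]
finger_gap: 0.0001
```

Request:
carry_out:
  motion:
    - {"jaw": -1, "tx": 0, "ty": 0, "tz": 0.05, "wx": 0, "wy": 0, "wz": 0}
    - {"jaw": -1, "tx": 0, "ty": 0, "tz": 0, "wx": 0, "wy": 0, "wz": 0}
    - {"jaw": -1, "tx": 0, "ty": 0, "tz": 0, "wx": 0, "wy": 0, "wz": 0}

```text
clock: 19.32
tcp_pos: [0.5343, 0.1747, 0.2573]
orientation: [-0.0, 0.628, 0.778, 0.0]
wrist_force: [-0.6, -0.1, -0.4]
finger_gap: 0.0002
```

Request:
carry_out:
  motion:
    - {"jaw": -1, "tx": 0, "ty": 0, "tz": 0.06, "wx": 0, "wy": 0, "wz": 0}
    - {"jaw": -1, "tx": 0, "ty": 0, "tz": 0, "wx": 0, "wy": 0, "wz": 0}
    - {"jaw": -1, "tx": 0, "ty": 0, "tz": 0, "wx": 0, "wy": 0, "wz": 0}

```text
clock: 19.7
tcp_pos: [0.5343, 0.1748, 0.2568]
orientation: [0.0, 0.628, 0.778, 0.0]
wrist_force: [0.2, -0.1, 0.5]
finger_gap: 0.0001
```

Request:
carry_out:
  motion:
    - {"jaw": -1, "tx": 0, "ty": 0, "tz": 0.05, "wx": 0, "wy": 0, "wz": 0}
    - {"jaw": -1, "tx": 0, "ty": 0, "tz": 0, "wx": 0, "wy": 0, "wz": 0}
    - {"jaw": -1, "tx": 0, "ty": 0, "tz": 0, "wx": 0, "wy": 0, "wz": 0}

```text
clock: 20.08
tcp_pos: [0.5344, 0.1747, 0.2565]
orientation: [0.0, 0.628, 0.778, 0.0]
wrist_force: [-0.8, -1.1, 5.0]
finger_gap: 0.0002
```

Request:
carry_out:
  motion:
    - {"jaw": -1, "tx": 0.2, "ty": 0, "tz": 0.03, "wx": 0, "wy": 0, "wz": 0}
    - {"jaw": -1, "tx": 0.2, "ty": 0, "tz": 0, "wx": 0, "wy": 0, "wz": 0}
    - {"jaw": -1, "tx": 0.2, "ty": 0, "tz": 0, "wx": 0, "wy": 0, "wz": 0}

```text
clock: 20.45
tcp_pos: [0.5331, 0.1807, 0.2569]
orientation: [0.0, 0.628, 0.778, 0.0]
wrist_force: [-2.3, -0.4, 9.5]
finger_gap: -0.0002
```

Request:
carry_out:
  motion:
    - {"jaw": -1, "tx": 0.2, "ty": 0, "tz": 0, "wx": 0, "wy": 0, "wz": 0}
    - {"jaw": -1, "tx": 0.2, "ty": 0, "tz": 0, "wx": 0, "wy": 0, "wz": 0}

```text
clock: 20.7
tcp_pos: [0.5322, 0.1847, 0.2568]
orientation: [0.0, 0.628, 0.778, 0.0]
wrist_force: [-2.7, -1.3, 9.2]
finger_gap: -0.0001
```

Request:
carry_out:
  motion:
    - {"jaw": -1, "tx": 0.2, "ty": 0, "tz": 0, "wx": 0, "wy": 0, "wz": 0}
    - {"jaw": -1, "tx": 0.2, "ty": 0, "tz": 0, "wx": 0, "wy": 0, "wz": 0}

```text
clock: 20.95
tcp_pos: [0.5314, 0.1886, 0.2568]
orientation: [0.0, 0.628, 0.778, 0.0]
wrist_force: [-3.0, -0.8, 8.2]
finger_gap: -0.0003
```

Request:
carry_out:
  motion:
    - {"jaw": -1, "tx": 0, "ty": 0, "tz": -0.3, "wx": 0, "wy": 0, "wz": 0}
    - {"jaw": -1, "tx": -1.4, "ty": 0, "tz": 0, "wx": 0, "wy": 0, "wz": 0}
    - {"jaw": -1, "tx": 0, "ty": 0, "tz": 0, "wx": 0, "wy": 0, "wz": 0}
    - {"jaw": -1, "tx": 0, "ty": 0, "tz": 0.2, "wx": 0, "wy": 0, "wz": 0}
    - {"jaw": -1, "tx": 0, "ty": 0, "tz": 0.05, "wx": 0, "wy": 0, "wz": 0}
    - {"jaw": -1, "tx": 0, "ty": 0, "tz": 0.05, "wx": 0, "wy": 0, "wz": 0}
    - {"jaw": -1, "tx": 0, "ty": 0, "tz": 0, "wx": 0, "wy": 0, "wz": 0}

```text
clock: 21.82
tcp_pos: [0.5344, 0.1747, 0.2564]
orientation: [0.0, 0.628, 0.778, 0.0]
wrist_force: [-1.8, -1.0, 5.3]
finger_gap: -0.0002
```

Request:
carry_out:
  motion:
    - {"jaw": -1, "tx": 0.2, "ty": 0, "tz": 0, "wx": 0, "wy": 0, "wz": 0}
    - {"jaw": -1, "tx": 0.2, "ty": 0, "tz": 0, "wx": 0, "wy": 0, "wz": 0}
    - {"jaw": -1, "tx": 0.2, "ty": 0, "tz": 0, "wx": 0, "wy": 0, "wz": 0}

```text
clock: 22.2
tcp_pos: [0.533, 0.1809, 0.2569]
orientation: [0.0, 0.628, 0.778, 0.0]
wrist_force: [-2.2, -1.2, 7.3]
finger_gap: 0.0001
```

Request:
carry_out:
  motion:
    - {"jaw": -1, "tx": 0.2, "ty": 0, "tz": 0, "wx": 0, "wy": 0, "wz": 0}
    - {"jaw": -1, "tx": 0.2, "ty": 0, "tz": 0, "wx": 0, "wy": 0, "wz": 0}
    - {"jaw": -1, "tx": 0.2, "ty": 0, "tz": 0, "wx": 0, "wy": 0, "wz": 0}
    - {"jaw": -1, "tx": 0.2, "ty": 0, "tz": 0, "wx": 0, "wy": 0, "wz": 0}

```text
clock: 22.7
tcp_pos: [0.5313, 0.1887, 0.2569]
orientation: [0.0, 0.628, 0.778, 0.0]
wrist_force: [-2.9, -0.8, 7.7]
finger_gap: -0.0002
```

Request:
carry_out:
  motion:
    - {"jaw": -1, "tx": 0, "ty": 0, "tz": -0.5, "wx": 0, "wy": 0, "wz": 0}
    - {"jaw": -1, "tx": 0, "ty": 0, "tz": -2, "wx": 0, "wy": 0, "wz": 0}
    - {"jaw": -1, "tx": -1, "ty": 0, "tz": -2, "wx": 0, "wy": 0, "wz": 0}
    - {"jaw": -1, "tx": 0, "ty": 0, "tz": 0, "wx": 0, "wy": 0, "wz": 0}

```text
clock: 23.2
tcp_pos: [0.5343, 0.1786, 0.3022]
orientation: [0.001, 0.629, 0.778, 0.001]
wrist_force: [0.5, 0.2, -0.1]
finger_gap: -0.0
```

```bash
python3 - <<'E'
from h import *
to([.51346,.27103,.36],192.1)
print(get_state()['joint_pos'])
cv2.imwrite(f"pics/w9.png",eyes.read_camera('wrist'))
E
```

```text
shift cm [ 9.48 -0.08 -5.78] yaw 102.1 tilt 0.18 wz -90.00
[ 1.80015968e-01  3.39559092e-01 -1.73539027e-01  1.05455734e+00
  2.55547881e-04  1.53957796e+00]
```

View pics/w9.png

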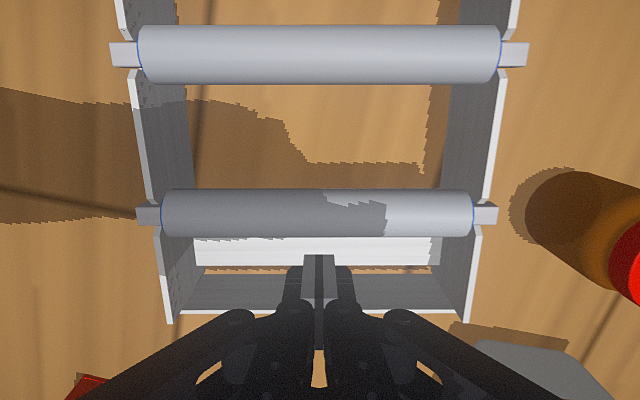

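Request:
carry_out:
  motion:
    - {"jaw": 0.4, "tx": 2.5, "ty": 0, "tz": -2.5, "wx": 0, "wy": 0, "wz": 0}
    - {"jaw": 0.4, "tx": 3.5, "ty": 0, "tz": -1.5, "wx": 0, "wy": 0, "wz": 0}
    - {"jaw": 0.4, "tx": 3.5, "ty": -0.1, "tz": 0, "wx": 0, "wy": 0, "wz": 0}
    - {"jaw": 0.4, "tx": 0, "ty": 0, "tz": 0, "wx": 0, "wy": 0, "wz": -10}
    - {"jaw": 0.4, "tx": 0, "ty": 0, "tz": 0, "wx": 0, "wy": 0, "wz": -10}
    - {"jaw": 0.4, "tx": 0, "ty": 0, "tz": 0, "wx": 0, "wy": 0, "wz": -10}
    - {"jaw": 0.4, "tx": 0, "ty": 0, "tz": 0, "wx": 0, "wy": 0, "wz": -10}
    - {"jaw": 0.4, "tx": 0, "ty": 0, "tz": 0, "wx": 0, "wy": 0, "wz": -10}
    - {"jaw": 0.4, "tx": 0, "ty": 0, "tz": 0, "wx": 0, "wy": 0, "wz": -10}
    - {"jaw": 0.4, "tx": 0, "ty": 0, "tz": 0, "wx": 0, "wy": 0, "wz": -10}
    - {"jaw": 0.4, "tx": 0, "ty": 0, "tz": 0, "wx": 0, "wy": 0, "wz": -10}
    - {"jaw": 0.4, "tx": 0, "ty": 0, "tz": 0, "wx": 0, "wy": 0, "wz": -10}
    - {"jaw": 0.4, "tx": 0, "ty": 0, "tz": 0, "wx": 0, "wy": 0, "wz": 0}
    - {"jaw": 0.4, "tx": 0, "ty": 0, "tz": 0, "wx": 0, "wy": 0, "wz": 0}

```text
clock: 25.0
tcp_pos: [0.5123, 0.2714, 0.3401]
orientation: [-0.001, -0.104, 0.995, -0.0]
wrist_force: [0.4, 0.2, 0.1]
finger_gap: 0.0595
```

```bash
python3 - <<'E'
from h import *
to([.51346,.27103,.233],192.1)
s=get_state();print(s['clock'],s['tcp_pos'],s['joint_pos'].round(2),s['finger_gap'])
t=[.51346,.27103,.0070,.211]
for y in(.09,0,-.09):print(y,proj('wrist',pose(t,[(x,y+d,.062) for x in(-.109,-.09,0,.09) for d in (-.015,.015)])).round(1).tolist())
cv2.imwrite(f"pics/w10.png",eyes.read_camera('wrist'))
E
```

```text
shift cm [-0.12 -0.06 10.71] yaw -168.01 tilt 0.07 wz -0.11
25.0 [0.51231196 0.27142975 0.34011662] [ 0.35  0.35 -0.06  1.16  0.    0.14] 0.05949649056185393
0.09 [[435.2, 42.7], [482.7, 42.5], [432.2, 74.7], [478.5, 74.5], [420.0, 205.9], [461.1, 205.8], [410.2, 311.0], [447.3, 310.9]]
0 [[292.8, 43.1], [340.3, 43.0], [293.6, 75.1], [339.8, 74.9], [296.7, 206.2], [337.8, 206.1], [299.2, 311.3], [336.2, 311.2]]
-0.09 [[150.6, 43.5], [198.0, 43.4], [155.1, 75.5], [201.2, 75.3], [173.5, 206.5], [214.5, 206.4], [188.2, 311.5], [225.2, 311.4]]
```

View pics/w10.png

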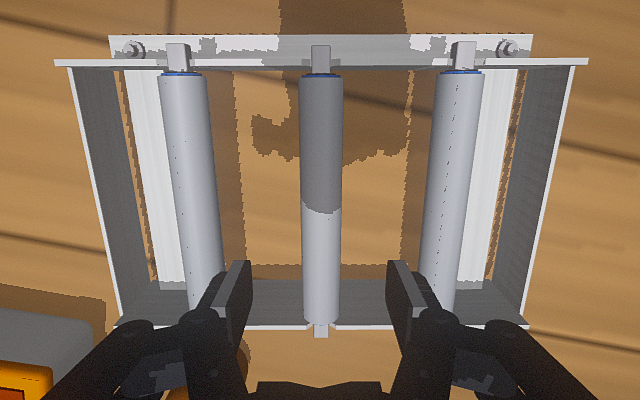

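Request:
carry_out:
  motion:
    - {"jaw": 0.4, "tx": -0.1, "ty": 0.1, "tz": 2.5, "wx": 0, "wy": 0, "wz": 0}
    - {"jaw": 0.4, "tx": 0, "ty": 0, "tz": 2.5, "wx": 0, "wy": 0, "wz": 0}
    - {"jaw": 0.4, "tx": 0, "ty": 0, "tz": 1, "wx": 0, "wy": 0, "wz": 0}
    - {"jaw": 0.4, "tx": 0, "ty": 0, "tz": 0, "wx": 0, "wy": 0, "wz": 0}
    - {"jaw": 0.4, "tx": 0, "ty": 0, "tz": 0, "wx": 0, "wy": 0, "wz": 0}

```text
clock: 25.68
tcp_pos: [0.5137, 0.2727, 0.2819]
orientation: [0.001, -0.106, 0.994, 0.0]
wrist_force: [-0.3, -0.2, 0.2]
finger_gap: 0.0597
```

```bash
python3 - <<'E'
from h import *
to([.51346,.27103,.233],192.1)
cv2.imwrite(f"pics/w11.png",eyes.read_camera('wrist'))
E
```

```text
shift cm [ 0.07 -0.16  4.89] yaw -167.88 tilt 0.09 wz 0.02
```

View pics/w11.png

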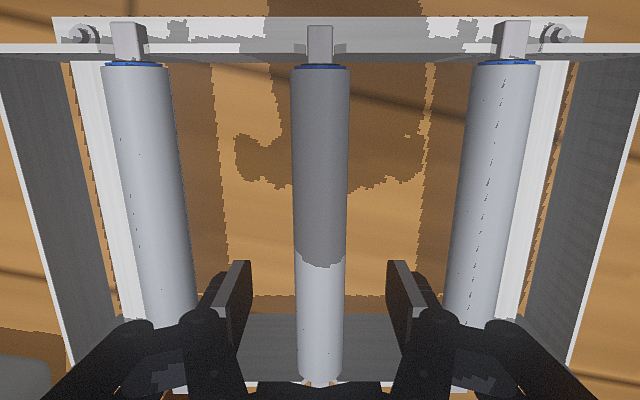

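Request:
carry_out:
  motion:
    - {"jaw": 0.4, "tx": 0, "ty": 0.05, "tz": 2.5, "wx": 0, "wy": 0, "wz": 0}
    - {"jaw": 0.4, "tx": 0, "ty": 0, "tz": 1.5, "wx": 0, "wy": 0, "wz": 0}
    - {"jaw": 0.4, "tx": 0, "ty": 0, "tz": 0.8, "wx": 0, "wy": 0, "wz": 0}
    - {"jaw": 0.4, "tx": 0, "ty": 0, "tz": 0, "wx": 0, "wy": 0, "wz": 0}
    - {"jaw": 0.4, "tx": 0, "ty": 0, "tz": 0, "wx": 0, "wy": 0, "wz": 0}

```text
clock: 26.35
tcp_pos: [0.5135, 0.2731, 0.2335]
orientation: [0.001, -0.106, 0.994, 0.0]
wrist_force: [0.4, 0.2, -0.4]
finger_gap: 0.06
```

Request:
carry_out:
  motion:
    - {"jaw": -0.1, "tx": 0, "ty": 0, "tz": 0, "wx": 0, "wy": 0, "wz": 0}
    - {"jaw": -0.3, "tx": 0, "ty": 0, "tz": 0, "wx": 0, "wy": 0, "wz": 0}
    - {"jaw": -0.5, "tx": 0, "ty": 0, "tz": 0, "wx": 0, "wy": 0, "wz": 0}
    - {"jaw": -0.8, "tx": 0, "ty": 0, "tz": 0, "wx": 0, "wy": 0, "wz": 0}
    - {"jaw": -0.8, "tx": 0, "ty": 0, "tz": 0, "wx": 0, "wy": 0, "wz": 0}
    - {"jaw": -0.8, "tx": 0, "ty": 0, "tz": 0, "wx": 0, "wy": 0, "wz": 0}
  force: 40

```text
clock: 27.1
tcp_pos: [0.5134, 0.2732, 0.2335]
orientation: [0.001, -0.106, 0.994, 0.0]
wrist_force: [-1.2, 0.7, 4.6]
finger_gap: 0.0287
```

```bash
python3 - <<'E'
from h import *
s=get_state();print(s['wrist_force'],s['finger_gap'])
to([.51346,.27103,.233],192.1)
cv2.imwrite(f"pics/w12.png",eyes.read_camera('wrist'))
cv2.imwrite(f"pics/s12.png",cv2.resize(eyes.read_camera('side')[150:390,220:500],None,fx=2.5,fy=2.5))
E
```

```text
[-1.22002636  0.65856014  4.60912038] 0.028698893795333944
shift cm [ 0.03 -0.21  0.05] yaw -167.86 tilt 0.06 wz 0.04
```

View pics/w12.png

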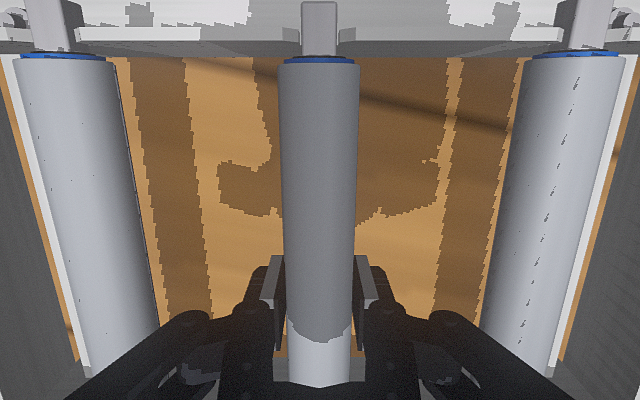

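View pics/s12.png

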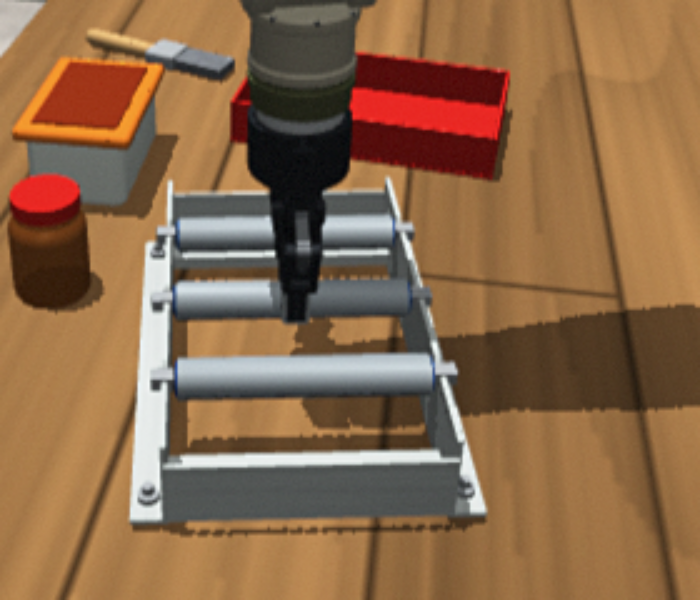

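Request:
carry_out:
  motion:
    - {"jaw": -0.8, "tx": 0, "ty": 0, "tz": -0.3, "wx": 0, "wy": 0, "wz": 0}
    - {"jaw": -0.8, "tx": 0, "ty": 0, "tz": -0.7, "wx": 0, "wy": 0, "wz": 0}
    - {"jaw": -0.8, "tx": 0, "ty": 0, "tz": -1, "wx": 0, "wy": 0, "wz": 0}
    - {"jaw": -0.8, "tx": 0, "ty": 0, "tz": -2, "wx": 0, "wy": 0, "wz": 0}
    - {"jaw": -0.8, "tx": 0, "ty": 0, "tz": -2, "wx": 0, "wy": 0, "wz": 0}
    - {"jaw": -0.8, "tx": 0, "ty": 0, "tz": 0, "wx": 0, "wy": 0, "wz": 0}
    - {"jaw": -0.8, "tx": 0, "ty": 0, "tz": 0, "wx": 0, "wy": 0, "wz": 0}

```text
clock: 28.08
tcp_pos: [0.513, 0.2729, 0.2924]
orientation: [-0.0, -0.106, 0.994, -0.0]
wrist_force: [-1.4, -0.9, -4.3]
finger_gap: 0.0285
```

```bash
python3 - <<'E'
from h import *
s=get_state();print(s['wrist_force'],s['finger_gap'],s['joint_pos'].round(2))
to([.4808,-.1434,.29],174.15)
cv2.imwrite(f"pics/w13.png",eyes.read_camera('wrist'))
cv2.imwrite(f"pics/s13.png",cv2.resize(eyes.read_camera('side')[130:390,200:500],None,fx=2.3,fy=2.3))
E
```

```text
[-1.35329517 -0.89217795 -4.33831238] 0.028516760485729806 [ 0.35  0.38 -0.14  1.05  0.    0.14]
shift cm [ 11.9  -40.02   0.25] yaw -167.86 tilt 0.03 wz 17.99
```

View pics/w13.png

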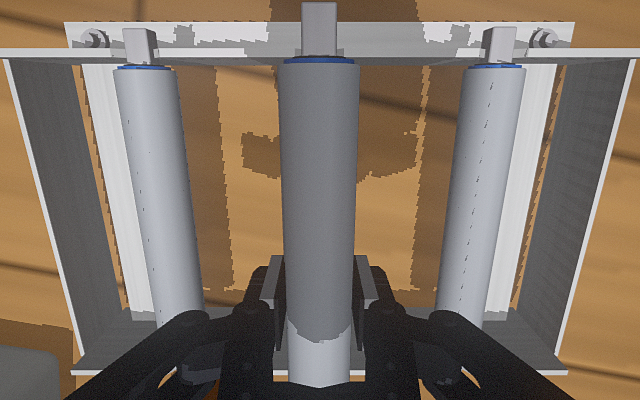

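View pics/s13.png

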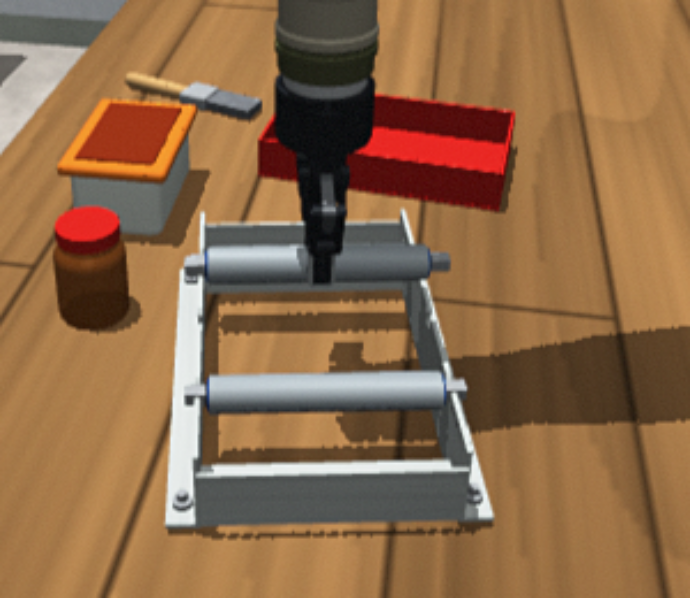

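Request:
carry_out:
  motion:
    - {"jaw": -0.8, "tx": 0, "ty": -1, "tz": -1, "wx": 0, "wy": 0, "wz": 0}
    - {"jaw": -0.8, "tx": 1, "ty": -3, "tz": -0.5, "wx": 0, "wy": 0, "wz": 0}
    - {"jaw": -0.8, "tx": 1.5, "ty": -4.5, "tz": 0, "wx": 0, "wy": 0, "wz": 0}
    - {"jaw": -0.8, "tx": 1.5, "ty": -4.5, "tz": 0, "wx": 0, "wy": 0, "wz": 0}
    - {"jaw": -0.8, "tx": 1.5, "ty": -4.5, "tz": 0, "wx": 0, "wy": 0, "wz": 0}
    - {"jaw": -0.8, "tx": 1.5, "ty": -4.5, "tz": 0, "wx": 0, "wy": 0, "wz": 0}
    - {"jaw": -0.8, "tx": 1.5, "ty": -4.5, "tz": 0, "wx": 0, "wy": 0, "wz": 0}
    - {"jaw": -0.8, "tx": 1.5, "ty": -4.5, "tz": 0, "wx": 0, "wy": 0, "wz": 0}
    - {"jaw": -0.8, "tx": 1, "ty": -4, "tz": 0, "wx": 0, "wy": 0, "wz": 0}
    - {"jaw": -0.8, "tx": 0.9, "ty": -3, "tz": 0, "wx": 0, "wy": 0, "wz": 0}
    - {"jaw": -0.8, "tx": 0, "ty": -2, "tz": 0, "wx": 0, "wy": 0, "wz": 0}
    - {"jaw": -0.8, "tx": 0, "ty": 0, "tz": 0, "wx": 0, "wy": 0, "wz": 6}
    - {"jaw": -0.8, "tx": 0, "ty": 0, "tz": 0, "wx": 0, "wy": 0, "wz": 6}
    - {"jaw": -0.8, "tx": 0, "ty": 0, "tz": 0, "wx": 0, "wy": 0, "wz": 6}
    - {"jaw": -0.8, "tx": 0, "ty": 0, "tz": 0, "wx": 0, "wy": 0, "wz": 0}
    - {"jaw": -0.8, "tx": 0, "ty": 0, "tz": 0, "wx": 0, "wy": 0, "wz": 0}

```text
clock: 30.18
tcp_pos: [0.4811, -0.143, 0.308]
orientation: [0.0, 0.05, 0.999, 0.0]
wrist_force: [-0.1, -0.0, -3.9]
finger_gap: 0.0284
```

```bash
python3 - <<'E'
from h import *
s=get_state();print(s['wrist_force'],s['finger_gap'],s['joint_pos'].round(2))
to([.4808,-.1434,.164+.019],174.15)
cv2.imwrite(f"pics/w14.png",eyes.read_camera('wrist'))
cv2.imwrite(f"pics/t14.png",eyes.read_camera('top'))
E
```

```text
[-0.14714611 -0.03811841 -3.87378795] 0.028363171006815038 [-0.45  0.23 -0.32  1.03  0.   -0.35]
shift cm [ 0.03 -0.05 12.5 ] yaw 174.26 tilt 0.01 wz 0.11
```

View pics/w14.png

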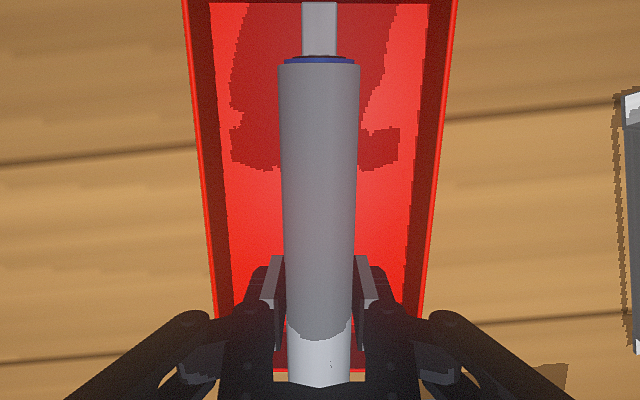

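View pics/t14.png

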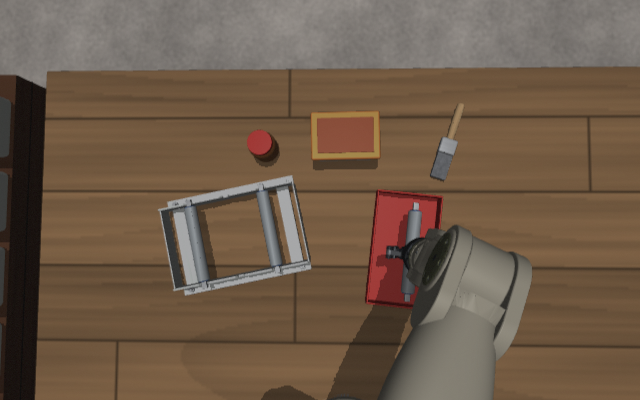

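Request:
carry_out:
  motion:
    - {"jaw": -0.8, "tx": 0, "ty": 0, "tz": 1.5, "wx": 0, "wy": 0, "wz": 0}
    - {"jaw": -0.8, "tx": 0, "ty": 0, "tz": 2.5, "wx": 0, "wy": 0, "wz": 0}
    - {"jaw": -0.8, "tx": 0, "ty": 0, "tz": 2.5, "wx": 0, "wy": 0, "wz": 0}
    - {"jaw": -0.8, "tx": 0, "ty": 0, "tz": 2.5, "wx": 0, "wy": 0, "wz": 0}
    - {"jaw": -0.8, "tx": 0, "ty": 0, "tz": 1.5, "wx": 0, "wy": 0, "wz": 0}
    - {"jaw": -0.8, "tx": 0, "ty": 0, "tz": 1, "wx": 0, "wy": 0, "wz": 0}
    - {"jaw": -0.8, "tx": 0, "ty": 0, "tz": 0.3, "wx": 0, "wy": 0, "wz": 0}
    - {"jaw": -0.8, "tx": 0, "ty": 0, "tz": 0.3, "wx": 0, "wy": 0, "wz": 0}
    - {"jaw": -0.8, "tx": 0, "ty": 0, "tz": 0, "wx": 0, "wy": 0, "wz": 0}
    - {"jaw": -0.8, "tx": 0, "ty": 0, "tz": 0, "wx": 0, "wy": 0, "wz": 0}

```text
clock: 31.52
tcp_pos: [0.4812, -0.1432, 0.1874]
orientation: [0.0, 0.051, 0.999, -0.0]
wrist_force: [-1.0, 0.4, -3.0]
finger_gap: 0.0284
```

Request:
carry_out:
  motion:
    - {"jaw": -0.8, "tx": 0, "ty": 0, "tz": 0.1, "wx": 0, "wy": 0, "wz": 0}
    - {"jaw": -0.8, "tx": 0, "ty": 0, "tz": 0, "wx": 0, "wy": 0, "wz": 0}
    - {"jaw": -0.8, "tx": 0, "ty": 0, "tz": 0, "wx": 0, "wy": 0, "wz": 0}

```text
clock: 31.9
tcp_pos: [0.481, -0.143, 0.1859]
orientation: [0.0, 0.051, 0.999, 0.0]
wrist_force: [-0.1, -0.6, -4.4]
finger_gap: 0.0284
```

Request:
carry_out:
  motion:
    - {"jaw": -0.8, "tx": 0, "ty": 0, "tz": 0.05, "wx": 0, "wy": 0, "wz": 0}
    - {"jaw": -0.8, "tx": 0, "ty": 0, "tz": 0, "wx": 0, "wy": 0, "wz": 0}
    - {"jaw": -0.8, "tx": 0, "ty": 0, "tz": 0, "wx": 0, "wy": 0, "wz": 0}

```text
clock: 32.28
tcp_pos: [0.481, -0.1431, 0.1854]
orientation: [0.0, 0.051, 0.999, 0.0]
wrist_force: [0.4, -0.6, -3.8]
finger_gap: 0.0283
```

Request:
carry_out:
  motion:
    - {"jaw": -0.8, "tx": 0, "ty": 0, "tz": 0.1, "wx": 0, "wy": 0, "wz": 0}
    - {"jaw": -0.8, "tx": 0, "ty": 0, "tz": 0, "wx": 0, "wy": 0, "wz": 0}
    - {"jaw": -0.8, "tx": 0, "ty": 0, "tz": 0, "wx": 0, "wy": 0, "wz": 0}

```text
clock: 32.65
tcp_pos: [0.4809, -0.143, 0.1844]
orientation: [-0.0, 0.051, 0.999, 0.0]
wrist_force: [-0.6, 0.1, -4.3]
finger_gap: 0.0281
```

Request:
carry_out:
  motion:
    - {"jaw": -0.8, "tx": 0, "ty": 0, "tz": 0.05, "wx": 0, "wy": 0, "wz": 0}
    - {"jaw": -0.8, "tx": 0, "ty": 0, "tz": 0, "wx": 0, "wy": 0, "wz": 0}
    - {"jaw": -0.8, "tx": 0, "ty": 0, "tz": 0, "wx": 0, "wy": 0, "wz": 0}

```text
clock: 33.02
tcp_pos: [0.481, -0.1431, 0.184]
orientation: [0.0, 0.051, 0.999, 0.0]
wrist_force: [-0.0, 0.9, -2.6]
finger_gap: 0.0284
```

Request:
carry_out:
  motion:
    - {"jaw": -0.8, "tx": 0, "ty": 0, "tz": 0.05, "wx": 0, "wy": 0, "wz": 0}
    - {"jaw": -0.8, "tx": 0, "ty": 0, "tz": 0, "wx": 0, "wy": 0, "wz": 0}
    - {"jaw": -0.8, "tx": 0, "ty": 0, "tz": 0, "wx": 0, "wy": 0, "wz": 0}

```text
clock: 33.4
tcp_pos: [0.481, -0.1431, 0.1839]
orientation: [0.0, 0.051, 0.999, -0.0]
wrist_force: [-2.7, 0.7, 5.7]
finger_gap: 0.0289
```

Request:
carry_out:
  motion:
    - {"jaw": -0.8, "tx": 0, "ty": 0, "tz": -0.04, "wx": 0, "wy": 0, "wz": 0}
    - {"jaw": -0.2, "tx": 0, "ty": 0, "tz": 0, "wx": 0, "wy": 0, "wz": 0}
    - {"jaw": -0.1, "tx": 0, "ty": 0, "tz": 0, "wx": 0, "wy": 0, "wz": 0}
    - {"jaw": 0, "tx": 0, "ty": 0, "tz": 0, "wx": 0, "wy": 0, "wz": 0}
    - {"jaw": 0.2, "tx": 0, "ty": 0, "tz": 0, "wx": 0, "wy": 0, "wz": 0}
    - {"jaw": 0.4, "tx": 0, "ty": 0, "tz": 0, "wx": 0, "wy": 0, "wz": 0}
    - {"jaw": 0.4, "tx": 0, "ty": 0, "tz": 0, "wx": 0, "wy": 0, "wz": 0}
    - {"jaw": 0.4, "tx": 0, "ty": 0, "tz": 0, "wx": 0, "wy": 0, "wz": 0}

```text
clock: 34.4
tcp_pos: [0.481, -0.1431, 0.1838]
orientation: [0.0, 0.051, 0.999, 0.0]
wrist_force: [-0.2, 0.8, 0.8]
finger_gap: 0.0597
```

Request:
carry_out:
  motion:
    - {"jaw": 0.4, "tx": 0, "ty": 0, "tz": -0.5, "wx": 0, "wy": 0, "wz": 0}
    - {"jaw": 0.4, "tx": 0, "ty": 0, "tz": -1.5, "wx": 0, "wy": 0, "wz": 0}
    - {"jaw": 0.4, "tx": 0, "ty": 0, "tz": -3, "wx": 0, "wy": 0, "wz": 0}
    - {"jaw": 0.4, "tx": 0, "ty": 0, "tz": -4, "wx": 0, "wy": 0, "wz": 0}
    - {"jaw": 0.4, "tx": 0, "ty": 0, "tz": -4, "wx": 0, "wy": 0, "wz": 0}
    - {"jaw": 0.4, "tx": 0, "ty": 0, "tz": 0, "wx": 0, "wy": 0, "wz": 0}
    - {"jaw": 0.4, "tx": 0, "ty": 0, "tz": 0, "wx": 0, "wy": 0, "wz": 0}

```text
clock: 35.28
tcp_pos: [0.4808, -0.143, 0.3141]
orientation: [0.0, 0.051, 0.999, -0.0]
wrist_force: [-0.5, -0.4, 0.2]
finger_gap: 0.0598
```

```bash
python3 - <<'E'
from h import *
s=get_state();print(s['clock'],s['tcp_pos'],s['wrist_force'],s['finger_gap'])
cv2.imwrite(f"pics/w15.png",eyes.read_camera('wrist'))
cv2.imwrite(f"pics/t15.png",eyes.read_camera('top'))
cv2.imwrite(f"pics/s15.png",eyes.read_camera('side'))
print(proj('wrist',pose([.4808,-.1434,0,-.102],[(x,y,.019) for x in (-.109,.0,.09) for y in(-.015,.015)])).round().tolist())
E
```

```text
35.275 [ 0.48078779 -0.14295994  0.31413522] [-0.46539138 -0.37786208  0.18660888] 0.05980913426262364
[[295.0, 47.0], [339.0, 47.0], [298.0, 197.0], [336.0, 197.0], [300.0, 295.0], [335.0, 295.0]]
```

View pics/w15.png

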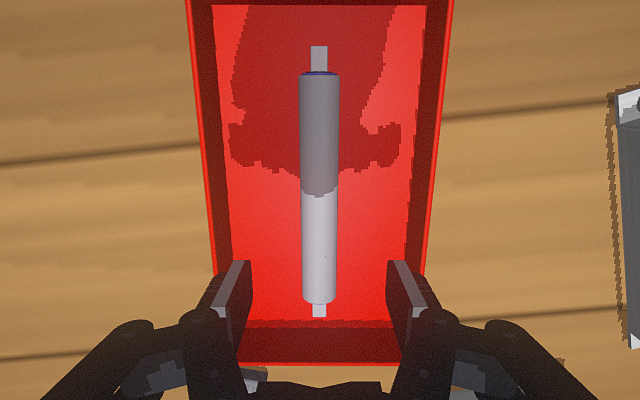

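View pics/t15.png

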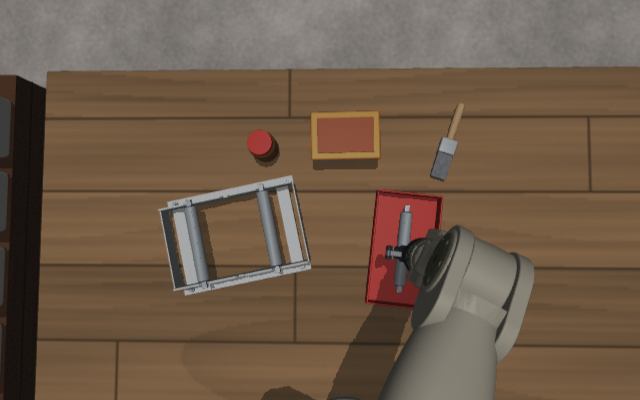

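View pics/s15.png

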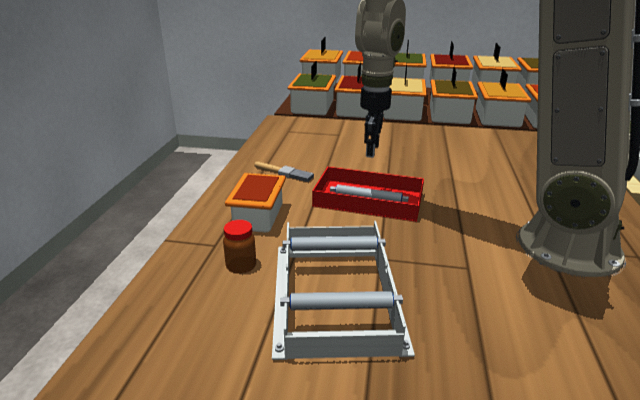

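The gritty roller lies flat near the middle of the tray: in the wrist view its axle ends are at about (319,47) and (319,317). The two good rollers sit in their slots, and the tub, jar and brush haven't moved. Gripper is clear, so I'm handing in.

```bash
python3 -c "
from h import *
print(env.hand_in())"
```

```text
the job is handed in; nothing more can be done
None
```

I found the gritty roller in the middle place, lifted it out and laid it in the red repair tray. The job is handed in at about 35 s of the 72 s allowed; the hand-in reports no verdict.

- **Rolling:** I rolled the left and right rollers with two fingertip strokes each and the middle one with three, all three in place. The press was about 5–9 N. Drag along the tube surface was about 2–3 N on the middle roller, against roughly 1 N or less, close to the sensor noise, on the other two.
- **Quarter turn:** I judged this only from stroke length and the weld seams moving out of the wrist camera's view; there was no direct joint reading. The middle roller looked only just far enough after two strokes, so I gave it the third.
- **Placing:** The roller touched down on the tray floor with about 10 N, well under the 60 N limit, and I opened the jaws only after that.
- **Last checks:** In the final pictures the roller lies near the tray's centre, parallel to its length. The other two rollers are still in their slots, and the tub, jar and brush are where they started. The gripper is clear, with the wrist force back near zero.
- **Disagreement:** On the middle roller, the wrist picture and my fitted track position disagreed by about 2–3 mm sideways. I centred the grasp by the picture, and it held.

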